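Hang the flat grater on the slanted peg

TASK

Put the flat steel grater away: slide it along the top of the chopping block until its plain end (the end without the hole) sticks well out over the block's edge while it still lies flat on the block, then grip it there and pick it up. Hang it by the hole at its other end on the stand's slanted peg, threading it on along the peg, and leave it hanging freely and still. Do not let the grater fall to the counter, and leave the two jars and the mug standing where they are.

Things in the scene. Friction and masses are not known exactly. Their poses are not given: they have to be found in the camera images.
- grater: thin flat hand grater of bare steel, a rectangle 170 mm long, 56 mm wide, 3 mm thick (all sizes here in mm), about 80 to 170 g, lying flat on the block, too thin to grip there; it slides easily and can be dragged by pressing lightly (5 to 10 N) on it with closed fingertips. Origin: centre of its underside; +x runs along its length to the end with the hole (at the start away from the robot, within about 30 degrees), z is its normal, up at the start
- grater_hole (a point): centre of the grater's round hanging hole (30 dia, through the plate), 57 from the grater's origin along its +x, 28 from the end; mid thickness
- grater_end (a point): middle of the grater's plain end edge, 85 from its origin along its -x; mid thickness. At the start 40 to 75 inside the block's front edge. Pushed out by more than about 80 the grater tips off the block. Where it overhangs it can be pinched across its long sides (56 wide), fingers closing along its y
- block: thick wooden chopping block, fixed, 260 x 260 x 60 high, on the left or the right of the counter. Origin: centre of its underside; +x points roughly away from the robot, z up; its edges lie 130 from the origin along its x and y, its top 60 above the counter
- block_front (a point): middle of the upper front edge of the block, the edge towards the robot (-x of the block)
- stand: hanging stand, fixed, on the other side of the counter: wooden base 140 x 160 x 18, a dark square steel post (20 x 20, 250 high) and one slanted round steel peg (10 dia, 90 long) on the post's front. Origin: centre of the base's underside; -x is the way the peg leans (roughly towards the robot), z up. The peg starts at the post's front face 195 above the counter and rises outwards at 45 degrees
- peg_root (a point): where the peg's axis meets the front face of the post, 195 above the counter
- peg_tip (a point): free upper end of the peg's axis (the rounded end stands 5 beyond it), 259 above the counter; peg_root to peg_tip is the peg's axis. A grater threaded on slides down to the post and hangs with its plain end down, about 45 above the counter
- spice_jar: small amber spice jar, 40 dia x 60 high, standing near a far corner of the chopping block; bystander. Origin: centre of its underside
- mug: white mug, 76 dia x 90 high, far side of the counter; bystander. Origin: centre of its underside
- salt_jar: glass jar with a white lid, 52 dia x 85 high, standing on the counter between the block and the stand; bystander. Origin: centre of its underside
Not all that is in view belongs to the job. Several things have the shape of the grater; the one meant has the colours described above.

How it is judged:
By the outcome, as a careful person would: the job done as asked, in the order asked, and still so for the second after the job is handed in, with the robot touching nothing.
It also fails if it takes over 64 s, if anything falls off the work surface, if the arm or the gripper's body presses on something with over 40 N, if the wrist force passes 120 N, or if a joint passes its speed limit or range.

ROBOT

A 6-joint arm with a two-finger parallel gripper is mounted at the origin on the work surface. World frame = base frame: x ahead of the robot, y to its left, z up, the work surface at z = 0. Lengths are in m, angles in rad, forces in N, time in s.
With the tool pointing down it reaches from about 0.275 to 0.825 m from the base axis. Payload 5.2 kg.
Tool frame: the origin (TCP) lies midway between the tips of the shut fingers; the grasp point (between the pads) lies 19 mm behind it (bot.pinch_z is the distance from the TCP to the grasp point, in m); z points along the fingers, y is the direction in which the jaws open and shut (so a half turn about z gives the same grasp; the last joint's range is limited). The gripper opens to 93 mm and grips with 3 to 60 N. Pads are 15 mm wide; open, the fingers measure 128 mm over their backs; the gripper's body (75 mm by 188 mm) begins 65 mm behind the grasp point.
Start: joints at [0.933, 0.259, 1.535, -0, 1.348, -0.203], TCP at [0.232, 0.499, 0.186] pointing down, gripper open.
Joint ranges: [-3.14, 3.14], [-0.91, 2.08], [0.19, 2.58], [-1.22, 4.36], [0.22, 2.71], [-3.12, 3.12]. Speed limits (rad/s): [2.57, 2.57, 3.14, 3.14, 3.14, 3.14].

INTERFACE

Orientations are given as [roll, pitch, yaw] about the fixed x, y, z axes, in that order (R = Rz(yaw) Ry(pitch) Rx(roll)).
In Python, from cell import bot gives the robot as it stands.
- The arm moves only by the tool send_rows, never from a script. Its argument "plan" is a list of rows, each an object with "travel": the shift along the tool's x, y, z in cm, a list of three; "rotation": the turn, a rotation vector about the tool's x, y, z in rad, a list of three; "fingers": the closure, from -1 (fully open) to 1 (shut), so that 0 is half open. In form: [{"travel": [x, y, z], "rotation": [ax, ay, az], "fingers": fingers}, ...]. A call has 1 to 20 rows; each row is the pose to reach, as a shift and turn from the pose commanded when the call began, along the tool's axes at that moment; what a row does not reach only later rows make up. A row lasts 1/8 s, in which the tool goes at most 62.5 mm and 10.7 degrees, less where a joint would pass 70% of its speed; a pose out of reach is approached as far as the arm can. A call with a gripper value outside its range is refused whole. The fingers move at their own pace and stop on an object; "newtons" is the grip in N (left out, the last holds). Time passes only in rows, so rows that repeat a pose let the fingers close. It gives the time, the measured TCP pose, the force and the opening at its end, in the units of the state.
- bot.observe(): the state, without advancing time (a new reading comes with each control period).
- bot.get_image(name): name is "side" or "top"; returns (picture, depth): 384x512x3 uint8, red, green, blue; 384x512 float32, m along the optical axis (not along the pixel's ray), 0 where there is no reading.
- bot.calibration(name): a dict with "vertical_fov" (degrees; the focal length in pixels is half the picture's height over the tangent of half this angle, whatever the lens; pixels are square), "cx", "cy" (the principal point, pixels), "xyz" and "attitude" of the camera in the world. Camera axes: x right, y up, looking along -z (the intrinsics and any distortion apply to the point x, -y, -z); pixel columns grow to the right and rows downward; lengths in m; the calibration is good to about 2 mm. A picture is of the moment at which its call begins. calibration takes no time and is no camera call.
- bot.finish_job(): hands the job in, once; it reports no verdict.
The state is a dict: "clock": time; "joints": joint angles; "joint_vel": joint speeds; "joint_efforts": joint torques, N m; "position": TCP position; "tool_rot": TCP orientation; "contact_force": force on the tool from outside, world axes, zero at the start; "moment": the same for the moment, N m; "width": finger opening in m.
Only numpy, scipy, OpenCV 4.12 (cv2) and the standard library are available. Lean on these libraries where they do the work, as an engineer would, in place of code of your own. Each camera call takes 0.05 s, during which the arm holds its last target.

## Working session

There is one attempt and no reset: what is moved stays moved. The work goes in short steps, Python scripts to look and compute and a tool call to move; the robot and the scene stay as the last step left them, time stands still between calls to the robot, and variables do not carry over. Pictures are saved under pics/ and viewed, and the job is handed in when it is done.

Besides the shell and the picture viewer there is one more tool, called after "Call:" as name(argument=value, ...), one argument or row to a line, values as JSON. send_rows: Moves the arm, as the interface text tells. Its arguments: {"type":"object","properties":{"plan":{"type":"array","items":{"type":"object","properties":{"travel":{"type":"array","items":{"type":"number"}},"rotation":{"type":"array","items":{"type":"number"}},"fingers":{"type":"number"}}}},"newtons":{"type":"number"}},"required":["plan"]}

```bash
ls; mkdir -p pics; cat > h.py <<'E'
import numpy as np, cv2
from scipy.spatial.transform import Rotation as R
from cell import bot
E
python3 - <<'E'
from h import *
print(bot.observe()); print(bot.pinch_z)
for n in ("side","top"):
    c=bot.calibration(n); print(n,c)
    p,d=bot.get_image(n); np.savez(f"pics/{n}0.npz",p=p,d=d)
    cv2.imwrite(f"pics/{n}0.png",p[:,:,::-1])
E
```

```text
pics
{'clock': 0.0, 'joints': array([ 9.33175374e-01,  2.59320612e-01,  1.53604777e+00, -2.76584367e-05,
        1.34797242e+00, -2.02803293e-01]), 'joint_vel': array([-0.00115789,  0.00073841, -0.00024736,  0.00083077, -0.00109457,
       -0.00186075]), 'joint_efforts': array([ 7.97420871e-04, -4.37306821e+01, -2.84005541e+01,  7.22548692e-02,
        4.11496405e-02, -1.02162883e-04]), 'position': array([0.23132247, 0.49834928, 0.18494396]), 'tool_rot': array([-3.13987490e+00, -3.25693485e-04,  2.70678085e+00]), 'contact_force': array([-0.51373548, -0.53777428,  0.94688095]), 'moment': array([ 0.01671244,  0.02101257, -0.0454403 ]), 'width': 0.09285129307086476}
0.0188
side {'vertical_fov': 47.17996280812453, 'cx': 253.01544740736767, 'cy': 190.68324473612435, 'xyz': array([ 0.36949835, -0.92520157,  0.9469621 ]), 'attitude': array([ 0.8868422 , -0.01429075, -0.172922  ])}
top {'vertical_fov': 46.48527622430493, 'cx': 251.90541053168752, 'cy': 191.1243945917167, 'xyz': array([ 0.33959662, -0.00274113,  1.24359797]), 'attitude': array([ 0.19200456,  0.00256273, -1.5548739 ])}
```

View pics/top0.png

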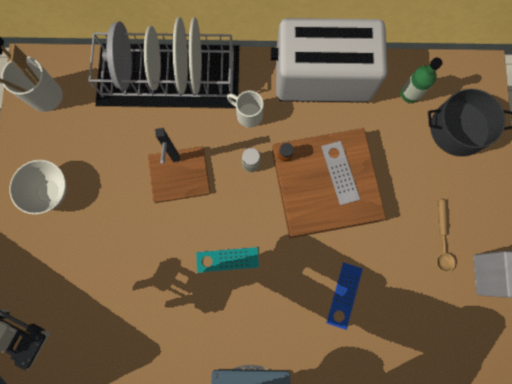

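View pics/side0.png

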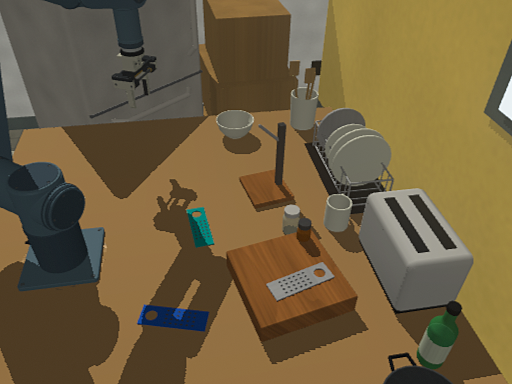

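The top view shows the steel grater on the block at about (341,172), with its hole at (334,153). The stand's base is at (179,174) and the post and peg are near (165,145). The blue and teal look-alikes lie on the counter.

```bash
cat >> h.py <<'E'
def cam(n):
    c=bot.calibration(n); f=192/np.tan(np.radians(c['vertical_fov'])/2)
    return c['cx'],c['cy'],f,np.array(c['xyz']),R.from_euler('xyz',c['attitude']).as_matrix()
def ray(n,u,v):
    cx,cy,f,o,M=cam(n)
    return o,M@np.array([(u-cx)/f,-(v-cy)/f,-1.])
def atdepth(n,u,v,d):
    o,r=ray(n,u,v); return o+r*d
def atz(n,u,v,z):
    o,r=ray(n,u,v); return o+r*(z-o[2])/r[2]
def proj(n,P):
    cx,cy,f,o,M=cam(n); q=M.T@(np.asarray(P)-o)
    return cx+f*q[0]/-q[2], cy-f*q[1]/-q[2]
def tri(u1,v1,u2,v2,a='top',b='side'):
    o1,r1=ray(a,u1,v1);o2,r2=ray(b,u2,v2)
    s=np.linalg.lstsq(np.c_[r1,-r2],o2-o1,rcond=None)[0]
    p,q=o1+r1*s[0],o2+r2*s[1]; return (p+q)/2,np.linalg.norm(p-q)
def crop(p,x0,y0,x1,y1,k,fn):
    c=cv2.resize(p[y0:y1,x0:x1,::-1],None,fx=k,fy=k,interpolation=cv2.INTER_CUBIC)
    for x in range((x0+9)//10*10,x1,10):
        cv2.line(c,((x-x0)*k+k//2,0),((x-x0)*k+k//2,6),(0,255,255),1); cv2.putText(c,str(x),((x-x0)*k,16),0,.35,(0,255,255),1)
    for y in range((y0+9)//10*10,y1,10):
        cv2.line(c,(0,(y-y0)*k+k//2),(6,(y-y0)*k+k//2),(0,255,255),1); cv2.putText(c,str(y),(8,(y-y0)*k+k//2+4),0,.35,(0,255,255),1)
    cv2.imwrite(fn,c)
E
python3 - <<'E'
from h import *
t=np.load('pics/top0.npz');s=np.load('pics/side0.npz')
crop(t['p'],265,120,395,240,5,'pics/t_block.png')
crop(s['p'],220,205,360,335,4,'pics/s_block.png')
crop(t['p'],140,115,220,210,6,'pics/t_st.png')
crop(s['p'],230,115,310,215,6,'pics/s_st.png')
for n,z in(('top',t),('side',s)):
    for u,v in [(340,170),(300,205),(179,180)] if n=='top' else [(300,280),(260,265),(265,190)]:
        d=z['d'][v,u]; print(n,u,v,d,atdepth(n,u,v,d))
E
```

```text
top 340 170 1.2094862 [ 0.63021104 -0.233466    0.06663677]
top 300 205 1.1970339 [ 0.5335299  -0.12541834  0.06114509]
top 179 180 1.2579526 [0.6070248  0.2098404  0.01526514]
side 300 280 1.1223942 [ 0.62500442 -0.23296164  0.06284648]
side 260 265 1.160084 [ 0.53350095 -0.16684926  0.06232214]
side 265 190 1.4678206 [0.6179365  0.18777055 0.02193513]
```

View pics/t_block.png

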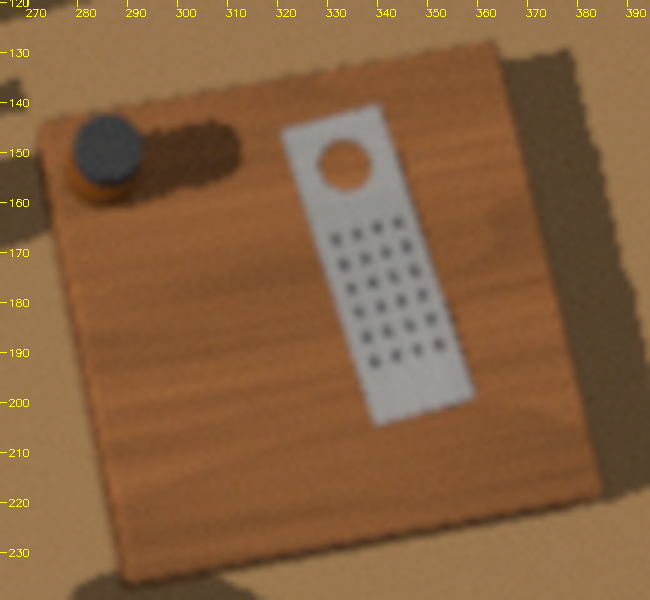

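View pics/s_block.png

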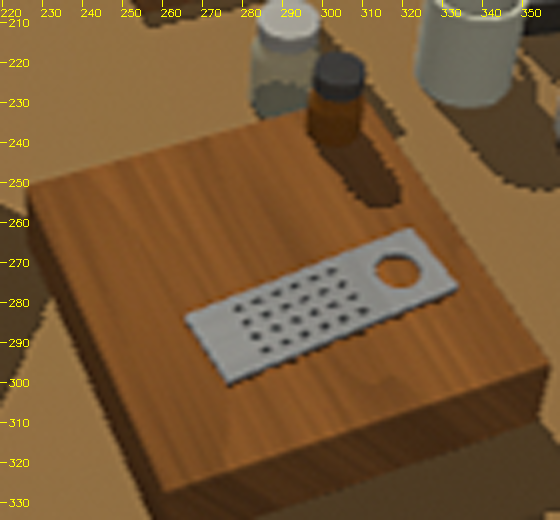

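View pics/t_st.png

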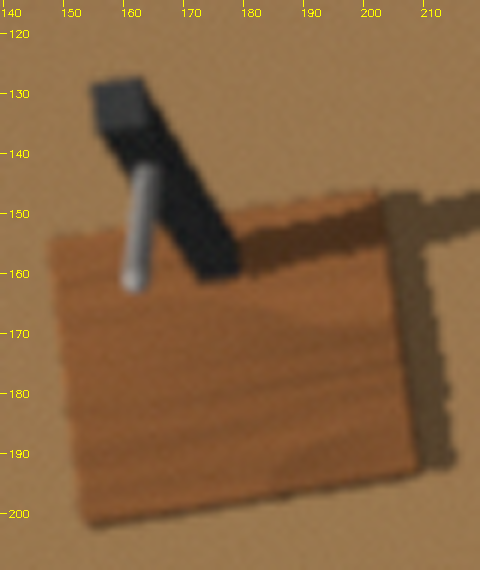

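View pics/s_st.png

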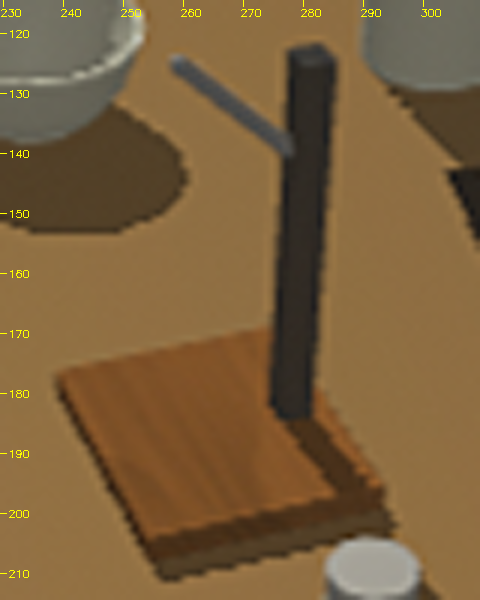

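```bash
cat > m.py <<'E'
from h import *
def T(X,Y,k,x0,y0): return x0+(X-k/2+.5)/k, y0+(Y-k/2+.5)/k
tb=lambda X,Y:T(X,Y,5,265,120)
sb=lambda X,Y:T(X,Y,4,220,205)
ts=lambda X,Y:T(X,Y,6,140,115)
ss=lambda X,Y:T(X,Y,6,230,115)
pairs={'g_farL':(tb(281,130),sb(412,228)),'g_farR':(tb(380,104),sb(459,286)),'g_nearR':(tb(475,398),sb(229,384)),'g_nearL':(tb(375,426),sb(184,317)),'hole':(tb(344,164),sb(398,270)),
'b_farL':(tb(40,122),None),'b_farR':(tb(495,41),sb(550,365)),'b_nearR':(tb(602,488),sb(162,492)),'b_nearL':(tb(128,578),sb(28,184)),
'pegtip':(ts(131,286),ss(174,61)),'pegroot':(ts(147,165),ss(290,150)),
'postTL':(ts(92,86),None),'post_basefrontR':(ts(238,278),ss(308,417)),'post_basefrontL':(ts(197,282),ss(273,405)),
'st_NL':(ts(88,524),ss(58,375)),'st_NR':(ts(415,470),ss(153,538))}
out={}
for k,(a,b) in pairs.items():
    if b is None: continue
    p,e=tri(*a,*b); out[k]=p; print(k,np.round(a,1),np.round(p*1000,1),'gap',round(e*1000,1))
g=out
far=(g['g_farL']+g['g_farR'])/2; near=(g['g_nearL']+g['g_nearR'])/2
print('len',np.linalg.norm(far-near)*1e3,'yaw',np.degrees(np.arctan2(*(far-near)[[1,0]])),'ctr',(far+near)/2)
e=g['b_nearL']-g['b_nearR'];print('blk front len',np.linalg.norm(e),'x-axis yaw',np.degrees(np.arctan2(-e[0],e[1])))
e=g['b_farR']-g['b_nearR'];print('blk right len',np.linalg.norm(e),'yaw',np.degrees(np.arctan2(e[1],e[0])))
e=g['st_NL']-g['st_NR'];print('stand len',np.linalg.norm(e),'yaw',np.degrees(np.arctan2(-e[0],e[1])))
e=g['pegtip']-g['pegroot'];print('peg',np.linalg.norm(e),'yaw',np.degrees(np.arctan2(-e[1],-e[0])))
for k in pairs: 
    if pairs[k][0] and k in('b_farL','b_farR','b_nearL','b_nearR'): print(k,atz('top',*pairs[k][0],.06))
for k in('g_farL','g_farR','g_nearL','g_nearR','hole'): print(k,atz('top',*pairs[k][0],.063),atz('side',*pairs[k][1],.063))
E
python3 m.py
```

```text
g_farL [320.8 145.6] [ 699.6 -183.    63.5] gap 1.1
g_farR [340.6 140.4] [ 714.4 -237.2   65.6] gap 0.8
g_nearR [359.6 199.2] [ 552.4 -285.2   61.9] gap 1.6
g_nearL [339.6 204.8] [ 535.7 -231.1   62.9] gap 0.5
hole [333.4 152.4] [ 680.1 -217.    64.4] gap 0.3
b_farR [363.6 127.8] [ 752.9 -302.5   60.8] gap 0.0
b_nearR [385.  217.2] [ 501.7 -351.5   60.5] gap 5.0
b_nearL [290.2 235.2] [452.9 -99.3  59.5] gap 1.0
pegtip [161.4 162.2] [594.3 209.  261.9] gap 0.7
pegroot [164.1 142.1] [660.8 219.3 196.5] gap 1.5
post_basefrontR [179.2 160.9] [669.5 210.7  20.4] gap 16.3
post_basefrontL [172.4 161.6] [660.9 230.8  16.7] gap 2.0
st_NL [154.2 201.9] [543.5 275.1  18.7] gap 1.2
st_NR [208.8 192.9] [571.8 124.4  19.2] gap 2.4
len 169.8896198088911 yaw 16.435381568726797 ctr [ 0.62552412 -0.23412137  0.06348203]
blk front len 0.256926338821106 x-axis yaw 10.948849078849216
blk right len 0.2558943420555856 yaw 11.039908829145912
stand len 0.15334734449587303 yaw 10.645709999294564
peg 0.09388932552905975 yaw 8.84611064723086
b_farL [ 0.70264578 -0.05091076  0.06      ]
b_farR [ 0.75316197 -0.30274138  0.06      ]
b_nearR [ 0.50430144 -0.35180876  0.06      ]
b_nearL [ 0.45238824 -0.099246    0.06      ]
g_farL [ 0.69916169 -0.18302745  0.063     ] [ 0.70033833 -0.18250439  0.063     ]
g_farR [ 0.71485009 -0.23763994  0.063     ] [ 0.71584009 -0.23503797  0.063     ]
g_nearL [ 0.53540799 -0.23103895  0.063     ] [ 0.53589556 -0.2311648   0.063     ]
g_nearR [ 0.55143937 -0.28491619  0.063     ] [ 0.55302979 -0.2859088   0.063     ]
hole [ 0.68034809 -0.21721087  0.063     ] [ 0.68073615 -0.21587135  0.063     ]
```

```bash
cat > plan.py <<'E'
import json,sys
from h import *
# cmd.json: commanded pose
def load():
    c=json.load(open('cmd.json')); return np.array(c['p']),R.from_quat(c['q'])
def save(p,r): json.dump({'p':list(p),'q':list(r.as_quat())},open('cmd.json','w'))
def row(pt,rt,nd=2):
    p,r=load(); t=np.round(r.inv().apply(np.array(pt)-p)*100,nd); w=np.round((r.inv()*rt).as_rotvec(),3)
    print('travel',t.tolist(),'rotation',w.tolist()); return t,w
def apply(t,w):
    p,r=load(); save(p+r.apply(np.array(t))/100,r*R.from_rotvec(w)); 
def down(yaw): return R.from_euler('xyz',[np.pi,0,yaw])
E
python3 - <<'E'
from plan import *
save([.232,.499,.186],down(2.707))
t,w=row([.6399,-.2298,.16],down(.287))
row([.6399,-.2298,.085],down(.287))
E
```

```text
travel [-67.68, -48.93, 2.6] rotation [0.0, -0.0, 2.42]
travel [-67.68, -48.93, 10.1] rotation [0.0, -0.0, 2.42]
```

Call:
send_rows(
  plan=[
    {"travel": [-10, -7.2, 0], "rotation": [0, 0, 0.18], "fingers": 1},
    {"travel": [-68, -49, 2.5], "rotation": [0, 0, 2.42], "fingers": 1},
    {"travel": [-68, -49, 2.5], "rotation": [0, 0, 2.42], "fingers": 1},
    {"travel": [-68, -49, 2.5], "rotation": [0, 0, 2.42], "fingers": 1},
    {"travel": [-68, -49, 2.5], "rotation": [0, 0, 2.42], "fingers": 1},
    {"travel": [-68, -49, 2.5], "rotation": [0, 0, 2.42], "fingers": 1},
    {"travel": [-68, -49, 2.5], "rotation": [0, 0, 2.42], "fingers": 1},
    {"travel": [-68, -49, 2.5], "rotation": [0, 0, 2.42], "fingers": 1},
    {"travel": [-68, -49, 2.5], "rotation": [0, 0, 2.42], "fingers": 1},
    {"travel": [-68, -49, 2.5], "rotation": [0, 0, 2.42], "fingers": 1},
    {"travel": [-68, -49, 2.5], "rotation": [0, 0, 2.42], "fingers": 1},
    {"travel": [-68, -49, 2.5], "rotation": [0, 0, 2.42], "fingers": 1},
    {"travel": [-68, -49, 2.5], "rotation": [0, 0, 2.42], "fingers": 1},
    {"travel": [-68, -49, 2.5], "rotation": [0, 0, 2.42], "fingers": 1},
    {"travel": [-68, -49, 2.5], "rotation": [0, 0, 2.42], "fingers": 1},
    {"travel": [-68, -49, 2.5], "rotation": [0, 0, 2.42], "fingers": 1},
    {"travel": [-68, -49, 2.5], "rotation": [0, 0, 2.42], "fingers": 1},
    {"travel": [-68, -49, 9.5], "rotation": [0, 0, 2.42], "fingers": 1},
    {"travel": [-68, -49, 10], "rotation": [0, 0, 2.42], "fingers": 1},
  ],
)

```text
clock: 2.48
position: [0.6389, -0.2292, 0.0821]
tool_rot: [-3.136, 0.006, 0.288]
contact_force: [-0.0, 0.5, 0.6]
width: 0.0002
```

```bash
python3 - <<'E'
from plan import *
apply([-68,-49,10],[0,0,2.42]); print(load()[0],load()[1].as_euler('xyz'))
for i in range(3):
    o=bot.observe(); print(o['position'],o['tool_rot'],o['contact_force'],o['joints'])
p,d=bot.get_image('top'); cv2.imwrite('pics/top1.png',p[:,:,::-1])
p,d=bot.get_image('side'); crop(p,200,180,360,335,4,'pics/s1.png')
o=bot.observe(); print(o['position'],o['tool_rot'],o['contact_force'])
E
```

```text
[ 0.64247824 -0.23175825  0.086     ] [3.14159265 0.         0.287     ]
[ 0.63888025 -0.22920381  0.08207105] [-3.13582429  0.00563861  0.28815957] [-0.00646643  0.49502928  0.63727562] [-5.08432064e-01  5.67460464e-01  1.32180499e+00  1.60743488e-06
  1.26039365e+00  7.74220456e-01]
[ 0.63888025 -0.22920381  0.08207105] [-3.13582429  0.00563861  0.28815957] [-0.00646643  0.49502928  0.63727562] [-5.08432064e-01  5.67460464e-01  1.32180499e+00  1.60743488e-06
  1.26039365e+00  7.74220456e-01]
[ 0.63888025 -0.22920381  0.08207105] [-3.13582429  0.00563861  0.28815957] [-0.00646643  0.49502928  0.63727562] [-5.08432064e-01  5.67460464e-01  1.32180499e+00  1.60743488e-06
  1.26039365e+00  7.74220456e-01]
[ 0.64080212 -0.23062821  0.08458716] [-3.13889762e+00  2.60799550e-03  2.87659484e-01] [-0.88766309 -0.87664294 -0.19070807]
```

View pics/s1.png

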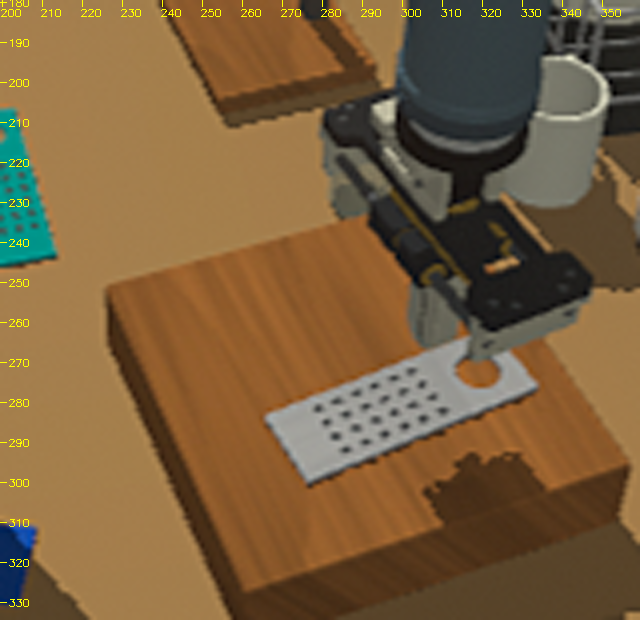

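```bash
python3 - <<'E'
from h import *
print(proj('side',[.641,-.2306,.0846]),proj('side',[.641,-.2306,.0634]))
p=cv2.imread('pics/top1.png')[:,:,::-1]; crop(p,255,100,395,240,5,'pics/t1.png')
E
```

```text
(np.float64(306.5961158799298), np.float64(272.913653164411)) (np.float64(305.84054004771997), np.float64(278.3505117759889))
```

View pics/t1.png

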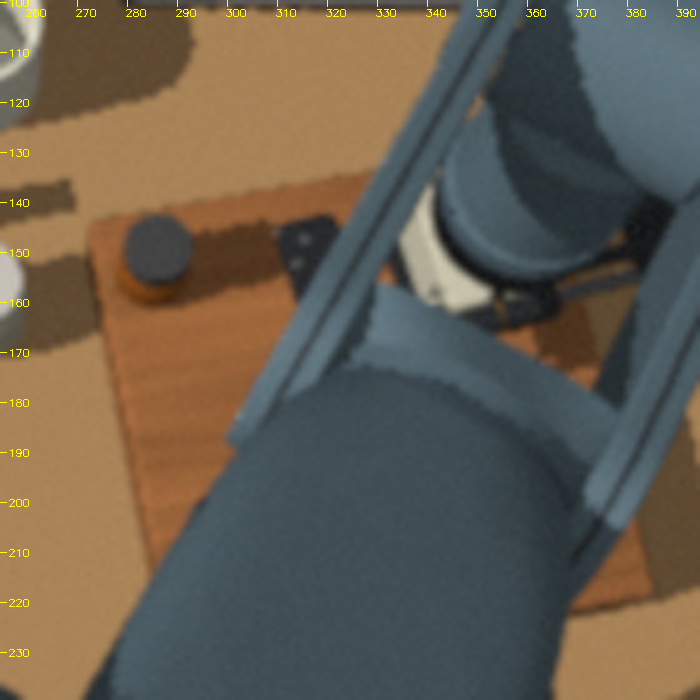

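```bash
python3 - <<'E'
from h import *
p,d=bot.get_image('side'); np.savez('pics/s2.npz',p=p,d=d)
crop(p,270,215,350,285,9,'pics/s2.png')
for u,v in [(305,250),(307,255),(309,260),(309,264),(311,262),(306,262),(321,262),(321,266),(330,262),(340,260)]: print(u,v,np.round(atdepth('side',u,v,d[v,u]),4))
print(bot.observe()['position'])
E
```

```text
305 250 [ 0.6148 -0.2685  0.2131]
307 255 [ 0.6333 -0.2366  0.1589]
309 260 [ 0.6367 -0.2457  0.1504]
309 264 [ 0.6389 -0.2437  0.1333]
311 262 [ 0.6424 -0.2459  0.1424]
306 262 [ 0.633  -0.2373  0.1345]
321 262 [ 0.633  -0.3257  0.2329]
321 266 [ 0.6368 -0.3204  0.2133]
330 262 [ 0.6587 -0.3149  0.2163]
340 260 [ 0.686  -0.3059  0.208 ]
[ 0.64214187 -0.23145886  0.08650612]
```

View pics/s2.png

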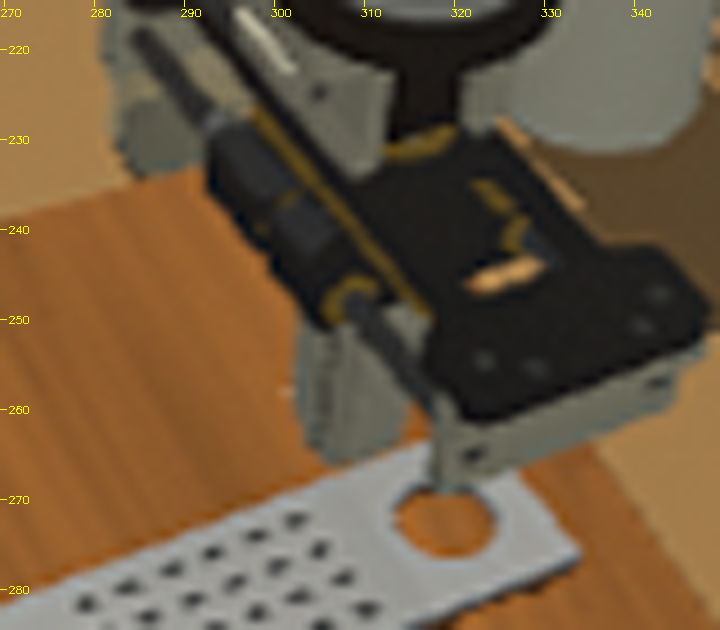

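```bash
python3 - <<'E'
from h import *
s=np.load('pics/side0.npz');p,d=s['p'],s['d']
crop(p,95,30,175,115,9,'pics/s0g.png')
print(proj('side',[.2313,.4983,.185]))
# all points near the tool
for d_,n,z in (('0','side',s),('2','side',np.load('pics/s2.npz')),('t0','top',np.load('pics/top0.npz'))):
    v,u=np.mgrid[0:384,0:512]; cx,cy,f,o,M=cam(n); D=z['d']
    X=np.stack([(u-cx)/f*D,-(v-cy)/f*D,-D],-1)@M.T+o
    c=np.array([.232,.499]) if d_!='2' else np.array([.6421,-.2315])
    m=(np.hypot(*(X[...,:2]-c).transpose(2,0,1))<.11)&(X[...,2]>.09)&(D>0)
    zz=X[m][:,2]; h=np.histogram(zz,bins=np.arange(.09,.42,.01)); print(d_,list(zip(np.round(h[1],2),h[0])))
    i=np.argsort(zz)[:12]; print(np.round(X[m][i],3), np.c_[u[m][i],v[m][i]].tolist())
E
```

```text
(np.float64(141.58429327552614), np.float64(109.73133867028284))
0 [(np.float64(0.09), np.int64(0)), (np.float64(0.1), np.int64(0)), (np.float64(0.11), np.int64(0)), (np.float64(0.12), np.int64(0)), (np.float64(0.13), np.int64(0)), (np.float64(0.14), np.int64(0)), (np.float64(0.15), np.int64(0)), (np.float64(0.16), np.int64(0)), (np.float64(0.17), np.int64(0)), (np.float64(0.18), np.int64(0)), (np.float64(0.19), np.int64(0)), (np.float64(0.2), np.int64(0)), (np.float64(0.21), np.int64(4)), (np.float64(0.22), np.int64(23)), (np.float64(0.23), np.int64(30)), (np.float64(0.24), np.int64(37)), (np.float64(0.25), np.int64(39)), (np.float64(0.26), np.int64(36)), (np.float64(0.27), np.int64(39)), (np.float64(0.28), np.int64(32)), (np.float64(0.29), np.int64(11)), (np.float64(0.3), np.int64(50)), (np.float64(0.31), np.int64(127)), (np.float64(0.32), np.int64(138)), (np.float64(0.33), np.int64(116)), (np.float64(0.34), np.int64(313)), (np.float64(0.35), np.int64(70)), (np.float64(0.36), np.int64(57)), (np.float64(0.37), np.int64(45)), (np.float64(0.38), np.int64(62)), (np.float64(0.39), np.in
[... 2711 characters left out ...]
1), np.int64(147)), (np.float64(0.32), np.int64(233)), (np.float64(0.33), np.int64(105)), (np.float64(0.34), np.int64(859)), (np.float64(0.35), np.int64(68)), (np.float64(0.36), np.int64(60)), (np.float64(0.37), np.int64(36)), (np.float64(0.38), np.int64(55)), (np.float64(0.39), np.int64(65)), (np.float64(0.4), np.int64(0))]
[[0.257 0.539 0.218]
 [0.253 0.54  0.219]
 [0.244 0.545 0.22 ]
 [0.259 0.538 0.22 ]
 [0.261 0.545 0.22 ]
 [0.255 0.539 0.221]
 [0.255 0.541 0.222]
 [0.259 0.539 0.223]
 [0.259 0.54  0.224]
 [0.244 0.545 0.224]
 [0.257 0.538 0.224]
 [0.264 0.549 0.225]] [[9, 312], [8, 314], [5, 318], [9, 311], [6, 310], [8, 313], [7, 313], [8, 311], [7, 311], [4, 318], [8, 312], [3, 309]]
```

View pics/s0g.png

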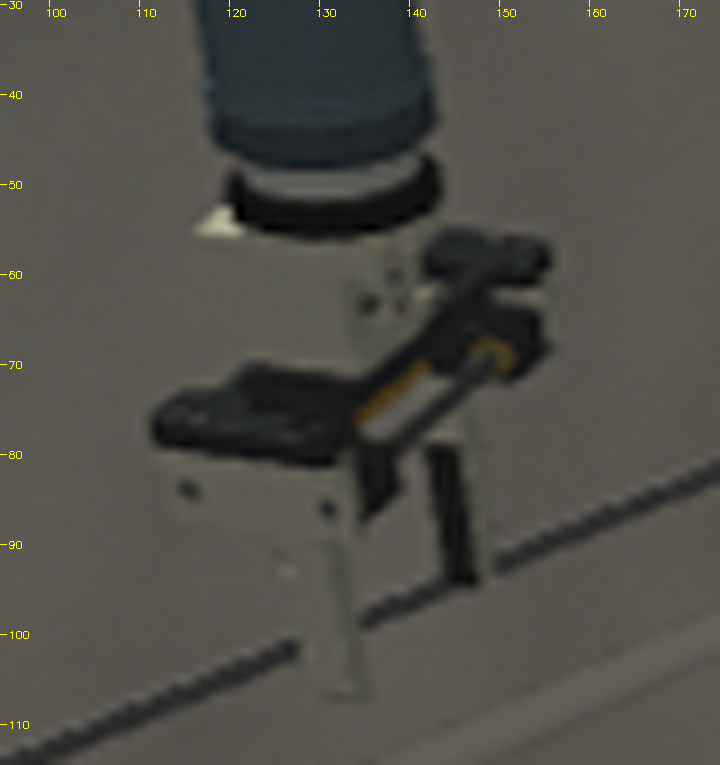

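The images put the visible fingertips about 32 mm higher than the reported TCP, and both views agree. I'll let contact settle it and go down in small, guarded steps.

Call:
send_rows(
  plan=[
    {"travel": [0, 0, 1.0], "rotation": [0, 0, 0], "fingers": 1},
    {"travel": [0, 0, 1.8], "rotation": [0, 0, 0], "fingers": 1},
    {"travel": [0, 0, 2.1], "rotation": [0, 0, 0], "fingers": 1},
    {"travel": [0, 0, 2.3], "rotation": [0, 0, 0], "fingers": 1},
    {"travel": [0, 0, 2.3], "rotation": [0, 0, 0], "fingers": 1},
  ],
)

```text
clock: 3.25
position: [0.642, -0.232, 0.0627]
tool_rot: [-3.142, 0.0, 0.287]
contact_force: [-0.3, 0.4, 0.3]
width: 0.0003
```

Call:
send_rows(
  plan=[
    {"travel": [0, 0, 0.2], "rotation": [0, 0, 0], "fingers": 1},
    {"travel": [0, 0, 0.3], "rotation": [0, 0, 0], "fingers": 1},
    {"travel": [0, 0, 0.4], "rotation": [0, 0, 0], "fingers": 1},
  ],
)

```text
clock: 3.62
position: [0.642, -0.232, 0.0587]
tool_rot: [3.142, -0.0, 0.287]
contact_force: [-0.2, 0.5, 0.6]
width: 0.0005
```

Call:
send_rows(
  plan=[
    {"travel": [0, 0, 0.7], "rotation": [0, 0, 0], "fingers": 1},
    {"travel": [0, 0, 1.2], "rotation": [0, 0, 0], "fingers": 1},
    {"travel": [0, 0, 1.5], "rotation": [0, 0, 0], "fingers": 1},
    {"travel": [0, 0, 1.7], "rotation": [0, 0, 0], "fingers": 1},
    {"travel": [0, 0, 1.7], "rotation": [0, 0, 0], "fingers": 1},
  ],
)

```text
clock: 4.25
position: [0.6419, -0.232, 0.0416]
tool_rot: [-3.141, 0.0, 0.287]
contact_force: [0.6, 0.4, 0.3]
width: 0.0002
```

```bash
python3 - <<'E'
from plan import *
apply([0,0,2.3],[0,0,0]);apply([0,0,.4],[0,0,0]);apply([0,0,1.7],[0,0,0]); print(load()[0])
p,d=bot.get_image('side'); np.savez('pics/s3.npz',p=p,d=d)
crop(p,270,215,350,290,9,'pics/s3.png')
for v in range(256,276,2): print([ (u,v,*np.round(atdepth('side',u,v,d[v,u]),3)) for u in (304,306)])
print(bot.observe()['contact_force'])
E
```

```text
[ 0.64247824 -0.23175825  0.042     ]
[(304, 256, np.float64(0.617), np.float64(-0.26), np.float64(0.184)), (306, 256, np.float64(0.621), np.float64(-0.263), np.float64(0.186))]
[(304, 258, np.float64(0.616), np.float64(-0.264), np.float64(0.181)), (306, 258, np.float64(0.62), np.float64(-0.267), np.float64(0.184))]
[(304, 260, np.float64(0.616), np.float64(-0.268), np.float64(0.179)), (306, 260, np.float64(0.62), np.float64(-0.271), np.float64(0.181))]
[(304, 262, np.float64(0.616), np.float64(-0.268), np.float64(0.172)), (306, 262, np.float64(0.621), np.float64(-0.268), np.float64(0.171))]
[(304, 264, np.float64(0.617), np.float64(-0.267), np.float64(0.164)), (306, 264, np.float64(0.636), np.float64(-0.231), np.float64(0.12))]
[(304, 266, np.float64(0.633), np.float64(-0.227), np.float64(0.108)), (306, 266, np.float64(0.636), np.float64(-0.234), np.float64(0.115))]
[(304, 268, np.float64(0.633), np.float64(-0.228), np.float64(0.102)), (306, 268, np.float64(0.635), np.float64(-0.238), np.float64(0.112))]
[(304, 270, np.float64(0.633), np.float64(-0.231), np.float64(0.097)), (306, 270, np.float64(0.636), np.float64(-0.237), np.float64(0.104))]
[(304, 272, np.float64(0.633), np.float64(-0.232), np.float64(0.092)), (306, 272, np.float64(0.636), np.float64(-0.238), np.float64(0.098))]
[(304, 274, np.float64(0.635), np.float64(-0.229), np.float64(0.08)), (306, 274, np.float64(0.636), np.float64(-0.24), np.float64(0.092))]
[-0.4506722   0.0629004   0.18199262]
```

View pics/s3.png

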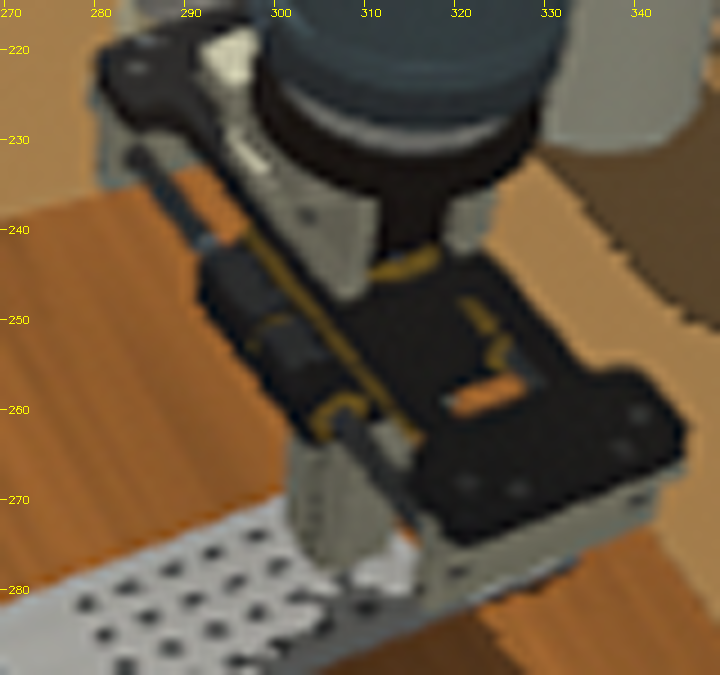

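Call:
send_rows(
  plan=[
    {"travel": [0, 0, 0.3], "rotation": [0, 0, 0], "fingers": 1},
    {"travel": [0, 0, 0.6], "rotation": [0, 0, 0], "fingers": 1},
    {"travel": [0, 0, 0.8], "rotation": [0, 0, 0], "fingers": 1},
    {"travel": [0, 0, 0.8], "rotation": [0, 0, 0], "fingers": 1},
  ],
)

```text
clock: 4.8
position: [0.6418, -0.2319, 0.0334]
tool_rot: [-3.141, 0.0, 0.287]
contact_force: [-0.2, -0.4, -0.2]
width: 0.0003
```

Call:
send_rows(
  plan=[
    {"travel": [0, 0, 0.1], "rotation": [0, 0, 0], "fingers": 1},
    {"travel": [0, 0, 0.2], "rotation": [0, 0, 0], "fingers": 1},
    {"travel": [0, 0, 0.2], "rotation": [0, 0, 0], "fingers": 1},
  ],
)

```text
clock: 5.18
position: [0.6419, -0.232, 0.0317]
tool_rot: [-3.142, 0.0, 0.287]
contact_force: [0.3, -0.1, -0.1]
width: 0.0006
```

Call:
send_rows(
  plan=[
    {"travel": [0, 0, 0.1], "rotation": [0, 0, 0], "fingers": 1},
    {"travel": [0, 0, 0.2], "rotation": [0, 0, 0], "fingers": 1},
    {"travel": [0, 0, 0.2], "rotation": [0, 0, 0], "fingers": 1},
  ],
)

```text
clock: 5.55
position: [0.6421, -0.2321, 0.0305]
tool_rot: [3.141, -0.0, 0.287]
contact_force: [-1.7, 0.2, 4.0]
width: 0.0007
```

Call:
send_rows(
  plan=[
    {"travel": [0, 0, 0.05], "rotation": [0, 0, 0], "fingers": 1},
    {"travel": [0, 0, 0.05], "rotation": [0, 0, 0], "fingers": 1},
    {"travel": [-0.4, 0, 0.05], "rotation": [0, 0, 0], "fingers": 1},
    {"travel": [-1.2, 0, 0.05], "rotation": [0, 0, 0], "fingers": 1},
    {"travel": [-2, 0, 0.05], "rotation": [0, 0, 0], "fingers": 1},
  ],
)

```text
clock: 6.18
position: [0.6241, -0.2382, 0.0304]
tool_rot: [3.139, -0.003, 0.287]
contact_force: [2.1, 0.9, 6.5]
width: 0.0003
```

```bash
python3 - <<'E'
from plan import *
for t in ([0,0,.8],[0,0,.2],[0,0,.2],[-2,0,.05]): apply(t,[0,0,0])
print(load()[0])
p,d=bot.get_image('side'); crop(p,200,215,350,335,5,'pics/s4.png')
o=bot.observe();print(o['contact_force'],o['position'])
E
```

```text
[ 0.62329629 -0.23741977  0.0295    ]
[0.14138256 0.46735961 4.48343722] [ 0.62303161 -0.23850858  0.03041352]
```

View pics/s4.png

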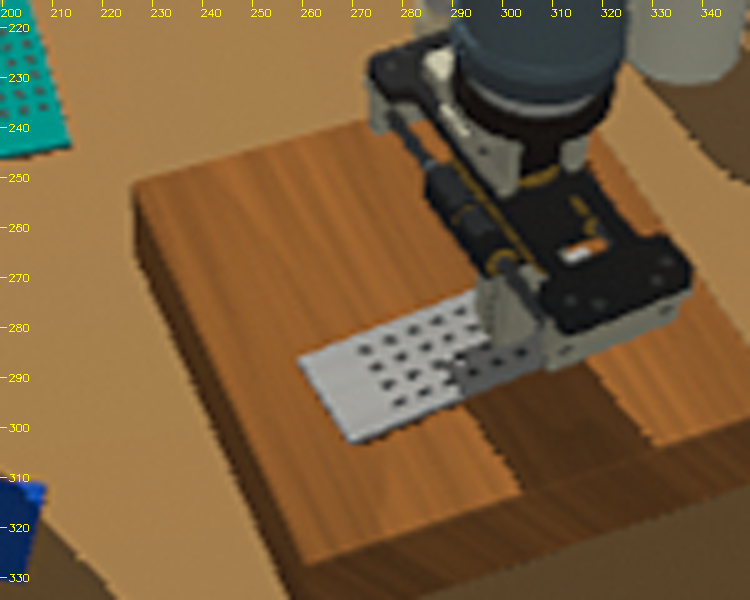

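Call:
send_rows(
  plan=[
    {"travel": [-0.5, 0, 0.03], "rotation": [0, 0, 0], "fingers": 1},
    {"travel": [-1.2, 0, 0.03], "rotation": [0, 0, 0], "fingers": 1},
    {"travel": [-2.1, 0, 0.03], "rotation": [0, 0, 0], "fingers": 1},
    {"travel": [-3, 0, 0.03], "rotation": [0, 0, 0], "fingers": 1},
    {"travel": [-3.9, 0, 0.03], "rotation": [0, 0, 0], "fingers": 1},
    {"travel": [-4.8, 0, 0.03], "rotation": [0, 0, 0], "fingers": 1},
    {"travel": [-5.7, 0, 0.03], "rotation": [0, 0, 0], "fingers": 1},
    {"travel": [-6.6, 0, 0.03], "rotation": [0, 0, 0], "fingers": 1},
    {"travel": [-7.4, 0, 0.03], "rotation": [0, 0, 0], "fingers": 1},
    {"travel": [-7.8, 0, 0.03], "rotation": [0, 0, 0], "fingers": 1},
    {"travel": [-8, 0, 0.03], "rotation": [0, 0, 0], "fingers": 1},
    {"travel": [-8, 0, 0.03], "rotation": [0, 0, 0], "fingers": 1},
  ],
)

```text
clock: 7.72
position: [0.5473, -0.2612, 0.0304]
tool_rot: [3.139, -0.003, 0.287]
contact_force: [0.7, -0.4, 7.9]
width: 0.0004
```

```bash
python3 - <<'E'
from plan import *
apply([-8,0,.03],[0,0,0])
print(load()[0])
p,d=bot.get_image('side'); crop(p,180,215,330,335,5,'pics/s5.png')
o=bot.observe();print(o['contact_force'],o['position'])
E
```

```text
[ 0.5465685  -0.26006587  0.0292    ]
[ 0.8410208  -0.21372233  8.33732238] [ 0.54730982 -0.26125654  0.03040462]
```

View pics/s5.png

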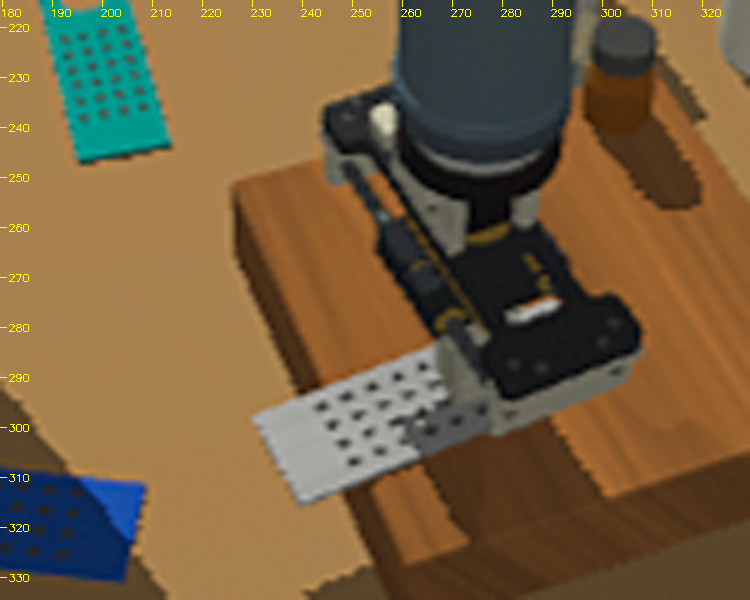

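```bash
python3 - <<'E'
from h import *
bf=np.array([.478,-.2255]); n=-np.array([np.cos(np.radians(11)),np.sin(np.radians(11))])
a=atz('side',230,298.2,.063);b=atz('side',240.6,315.4,.063)
for q in(a,b,(a+b)/2): print(q,(q[:2]-bf)@n)
e=a-b; print(np.linalg.norm(e),np.degrees(np.arctan2(-e[0],e[1])))
E
```

```text
[ 0.44130575 -0.26034367  0.063     ] 0.04266855787951168
[ 0.45944644 -0.31337455  0.063     ] 0.0349799346707258
[ 0.45037609 -0.28685911  0.063     ] 0.03882424627511874
0.05604782442311641 18.88467978102747
```

Call:
send_rows(
  plan=[
    {"travel": [-0.5, 0, 0], "rotation": [0, 0, 0], "fingers": 1},
    {"travel": [-1.2, 0, 0], "rotation": [0, 0, 0], "fingers": 1},
    {"travel": [-1.9, 0, 0], "rotation": [0, 0, 0], "fingers": 1},
    {"travel": [-2.5, 0, 0], "rotation": [0, 0, 0], "fingers": 1},
    {"travel": [-2.8, 0, 0], "rotation": [0, 0, 0], "fingers": 1},
    {"travel": [-2.8, 0, 0], "rotation": [0, 0, 0], "fingers": 1},
    {"travel": [-2.8, 0, 0], "rotation": [0, 0, 0], "fingers": 1},
    {"travel": [-2.8, 0, -3], "rotation": [0, 0, 0], "fingers": 1},
    {"travel": [-2.8, 0, -8], "rotation": [0, 0, 0], "fingers": 0},
    {"travel": [-2.8, 0, -10], "rotation": [0, 0, 0], "fingers": -1},
    {"travel": [-2.8, 0, -10], "rotation": [0, 0, 0], "fingers": -1},
  ],
)

```text
clock: 9.15
position: [0.5198, -0.269, 0.1303]
tool_rot: [3.139, -0.002, 0.287]
contact_force: [0.5, -0.1, 0.1]
width: 0.026
```

```bash
python3 - <<'E'
from plan import *
apply([-2.8,0,-10],[0,0,0])
print(load()[0])
p,d=bot.get_image('side'); np.savez('pics/s6.npz',p=p,d=d);crop(p,180,215,330,335,5,'pics/s6.png')
p,d=bot.get_image('top'); np.savez('pics/t6.npz',p=p,d=d);crop(p,265,130,395,250,5,'pics/t6.png')
o=bot.observe();print(o['clock'],o['contact_force'],o['position'],o['width'])
E
```

```text
[ 0.51971377 -0.267992    0.1292    ]
9.25 [-0.19495026  1.52247503 -0.78720003] [ 0.5183966  -0.26777309  0.12771914] 0.03404681393115845
```

View pics/s6.png

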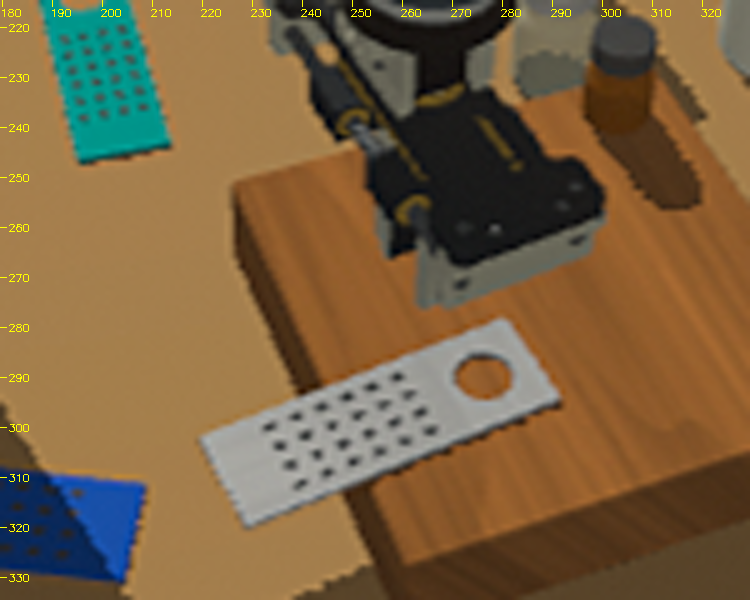

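View pics/t6.png

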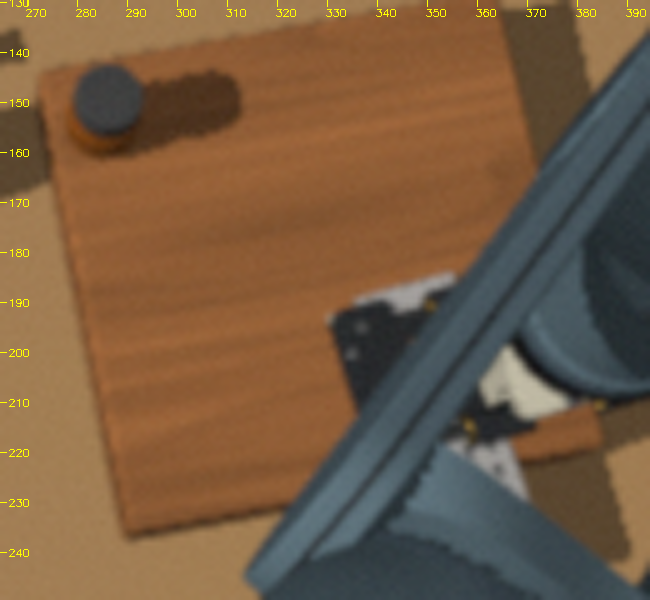

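```bash
python3 - <<'E'
from h import *
bf=np.array([.478,-.2255]); n=-np.array([np.cos(np.radians(11)),np.sin(np.radians(11))])
P=[atz('side',180+(X-2)/5,215+(Y-2)/5,.063) for X,Y in((199,439),(248,525),(503,317),(562,402),(483,377))]
for q in P: print(np.round(q,4),(q[:2]-bf)@n)
nr=(P[0]+P[1])/2; fr=(P[2]+P[3])/2; e=fr-nr
print('end',nr,(nr[:2]-bf)@n,'len',np.linalg.norm(e),'yaw',np.degrees(np.arctan2(e[1],e[0])),'ctr',(nr+fr)/2, 'hole-based ctr', P[4][:2]-.057*e[:2]/np.linalg.norm(e))
y=np.arctan2(e[1],e[0]); c=((nr+fr)/2)[:2]; d=np.array([np.cos(y),np.sin(y)])
for s in (-.085,-.045,-.04,-.035): print(s,c+s*d, (c+s*d-bf)@n)
E
```

```text
[ 0.4143 -0.2685  0.063 ] 0.07068872455597609
[ 0.4314 -0.3205  0.063 ] 0.06384522219653653
[ 0.5764 -0.2186  0.063 ] -0.09794449777486101
[ 0.5935 -0.2755  0.063 ] -0.10384902251357808
[ 0.5582 -0.2542  0.063 ] -0.073264772278575
end [ 0.4228802  -0.29446884  0.063     ] 0.06726697337625628 len 0.16888704198604407 yaw 16.30464543823814 ctr [ 0.50392761 -0.27076178  0.063     ] hole-based ctr [ 0.50351479 -0.27024171]
-0.085 [ 0.4223461  -0.29462507] 0.06782106909809918
-0.045 [ 0.4607374  -0.28339529] 0.027992380871237614
-0.04 [ 0.46553631 -0.28199156] 0.023013794842879926
-0.035 [ 0.47033522 -0.28058784] 0.018035208814522183
```

```bash
python3 - <<'E'
from plan import *
row([.4627,-.2828,.1292],down(.287));row([.4627,-.2828,.011],down(.287))
E
```

```text
travel [-5.89, -0.19, -0.0] rotation [-0.0, -0.0, -0.0]
travel [-5.89, -0.19, 11.82] rotation [-0.0, -0.0, -0.0]
```

Call:
send_rows(
  plan=[
    {"travel": [-3, -0.2, 0], "rotation": [0, 0, 0], "fingers": -1},
    {"travel": [-5.9, -0.2, 0], "rotation": [0, 0, 0], "fingers": -1},
    {"travel": [-5.9, -0.2, 0], "rotation": [0, 0, 0], "fingers": -1},
    {"travel": [-5.9, -0.2, 0], "rotation": [0, 0, 0], "fingers": -1},
    {"travel": [-5.9, -0.2, 0], "rotation": [0, 0, 0], "fingers": -1},
    {"travel": [-5.9, -0.2, 2], "rotation": [0, 0, 0], "fingers": -1},
    {"travel": [-5.9, -0.2, 4], "rotation": [0, 0, 0], "fingers": -1},
  ],
)

```text
clock: 10.12
position: [0.463, -0.2828, 0.0885]
tool_rot: [3.141, -0.001, 0.288]
contact_force: [0.0, -0.5, -0.5]
width: 0.0928
```

```bash
python3 - <<'E'
from plan import *
apply([-5.9,-.2,4],[0,0,0])
print(load()[0])
p,d=bot.get_image('side'); np.savez('pics/s7.npz',p=p,d=d);crop(p,180,215,330,335,5,'pics/s7.png')
o=bot.observe();print(o['clock'],o['contact_force'],o['position'],o['width'])
E
```

```text
[ 0.46256087 -0.2827753   0.0892    ]
10.175 [-0.64477861  1.01076693 -1.85369183] [ 0.46140675 -0.28150856  0.08568415] 0.09262384955069564
```

View pics/s7.png

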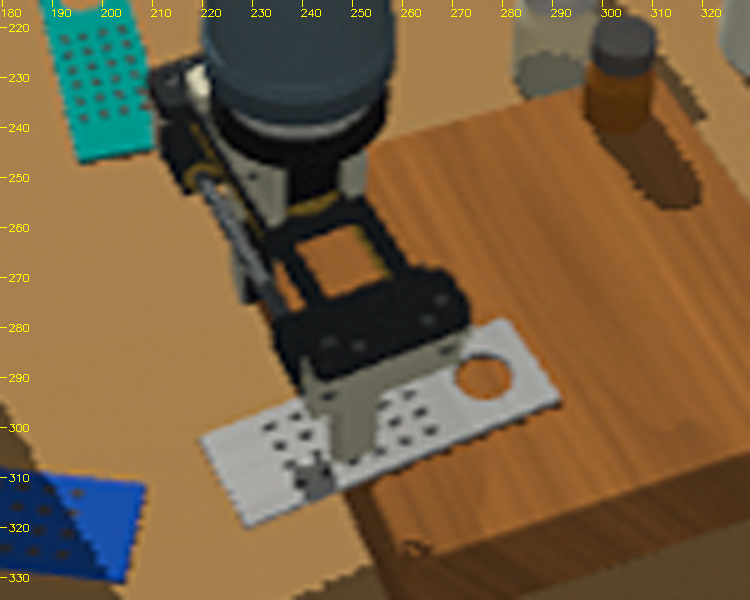

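```bash
python3 - <<'E'
from h import *
for off in (.0,.02,.033,.04):
  for s in(.0465,.058): print(off,s,proj('side',[.4620+.282*s,-.2822-.959*s,.0875+off]))
E
```

```text
0.0 0.0465 (np.float64(248.15662282703767), np.float64(313.02252498508415))
0.0 0.058 (np.float64(250.34350681402677), np.float64(316.8589053588303))
0.02 0.0465 (np.float64(248.22080233050227), np.float64(307.7605154100474))
0.02 0.058 (np.float64(250.43601581744616), np.float64(311.60362544535224))
0.033 0.0465 (np.float64(248.26339477282679), np.float64(304.26840613470165))
0.033 0.058 (np.float64(250.49741918258567), np.float64(308.11540419650015))
0.04 0.0465 (np.float64(248.28662226731365), np.float64(302.36400844079685))
0.04 0.058 (np.float64(250.5309085056707), np.float64(306.21293243246197))
```

Call:
send_rows(
  newtons=45,
  plan=[
    {"travel": [0, 0, 3], "rotation": [0, 0, 0], "fingers": -1},
    {"travel": [0, 0, 5.5], "rotation": [0, 0, 0], "fingers": -1},
    {"travel": [0, 0, 7.3], "rotation": [0, 0, 0], "fingers": -1},
    {"travel": [0, 0, 7.8], "rotation": [0, 0, 0], "fingers": -1},
    {"travel": [0, 0, 7.8], "rotation": [0, 0, 0], "fingers": 0},
    {"travel": [0, 0, 7.8], "rotation": [0, 0, 0], "fingers": 0.5},
    {"travel": [0, 0, 7.8], "rotation": [0, 0, 0], "fingers": 1},
    {"travel": [0, 0, 7.8], "rotation": [0, 0, 0], "fingers": 1},
    {"travel": [0, 0, 7.8], "rotation": [0, 0, 0], "fingers": 1},
    {"travel": [0, 0, 7.8], "rotation": [0, 0, 0], "fingers": 1},
  ],
)

```text
clock: 11.42
position: [0.4622, -0.2832, 0.0112]
tool_rot: [3.141, -0.0, 0.287]
contact_force: [0.3, 0.3, 2.9]
width: 0.0543
```

```bash
python3 - <<'E'
from plan import *
apply([0,0,7.8],[0,0,0])
print(load()[0])
p,d=bot.get_image('side'); np.savez('pics/s8.npz',p=p,d=d);crop(p,180,215,330,335,5,'pics/s8.png')
o=bot.observe();print(o['clock'],o['contact_force'],o['position'],o['width'])
E
```

```text
[ 0.46256087 -0.2827753   0.0112    ]
11.475 [ 0.46689843 -0.44466904  1.73122573] [ 0.46223184 -0.28322664  0.01121412] 0.05409907758798406
```

View pics/s8.png

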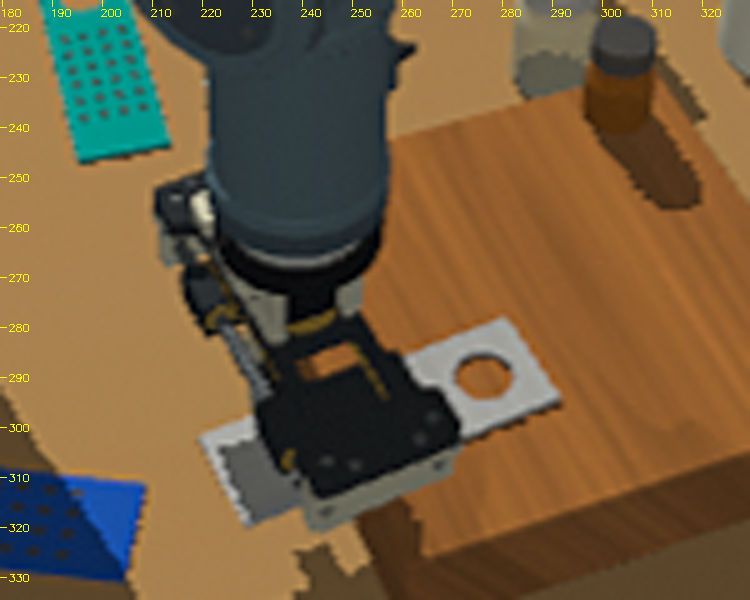

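Call:
send_rows(
  plan=[
    {"travel": [0, 0, -0.5], "rotation": [0, 0, 0], "fingers": 1},
    {"travel": [0, 0, -2], "rotation": [0, 0, 0], "fingers": 1},
    {"travel": [0, 0, -4], "rotation": [0, 0, 0], "fingers": 1},
    {"travel": [0, 0, -7], "rotation": [0, 0, 0], "fingers": 1},
    {"travel": [0, 0, -10], "rotation": [0, 0, 0], "fingers": 1},
    {"travel": [0, 0, -13], "rotation": [0, 0, 0], "fingers": 1},
    {"travel": [0, 0, -15], "rotation": [0, 0, 0], "fingers": 1},
    {"travel": [0, 0, -15], "rotation": [0, 0, 0], "fingers": 1},
  ],
)

```text
clock: 12.48
position: [0.463, -0.2838, 0.1633]
tool_rot: [3.138, -0.002, 0.287]
contact_force: [0.1, 0.3, -2.1]
width: 0.0547
```

```bash
python3 - <<'E'
from plan import *
apply([0,0,-15],[0,0,0])
print(load()[0])
p,d=bot.get_image('side'); np.savez('pics/s9.npz',p=p,d=d);crop(p,180,175,330,295,5,'pics/s9.png')
o=bot.observe();print(o['clock'],o['contact_force'],o['position'],o['width'])
E
```

```text
[ 0.46256087 -0.2827753   0.1612    ]
12.525 [-0.27415974  0.59643332 -1.51488091] [ 0.46226102 -0.28316653  0.16183441] 0.05497064663200807
```

View pics/s9.png

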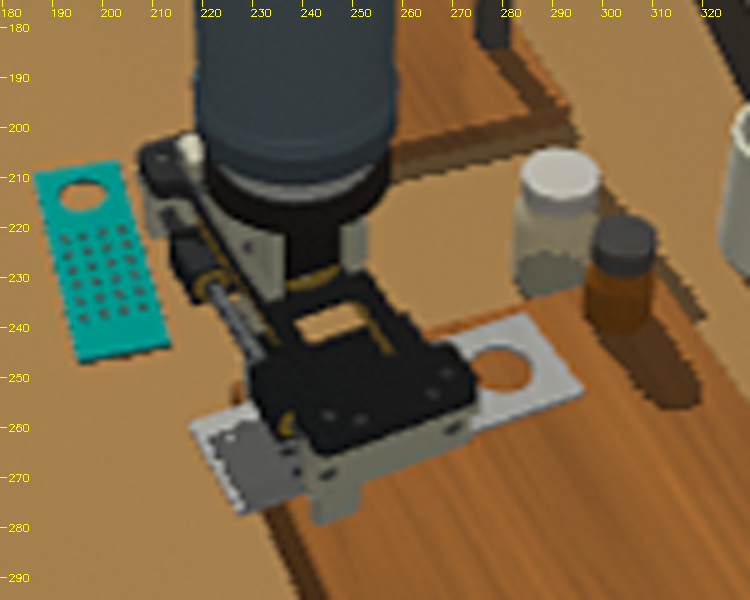

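```bash
python3 - <<'E'
from h import *
s=np.load('pics/s9.npz');d=s['d']
print(proj('side',[.5584,-.2546,.213]))
X=[]
for u,v in [(277,256),(280,256),(285,255),(288,252),(293,250),(288,246),(286,243),(280,240),(276,241)]:
    X.append(atdepth('side',u,v,d[v,u])); 
for u,v in [(224,262),(230,270),(226,268)]: X.append(atdepth('side',u,v,d[v,u]))
X=np.array(X); print(X.round(3))
c=X.mean(0); n=np.linalg.svd(X-c)[2][2]; n*=np.sign(n[2]); print(n, 'slope along axis deg', np.degrees(np.arctan2(-(n[0]*.959+n[1]*.282),n[2])), ((X-c)@n).round(4))
cx=np.array([.5584,-.2546]); print('z at hole',c[2]-((cx-c[:2])@n[:2])/n[2],'z at grip',c[2]-((np.array([.4625,-.2828])-c[:2])@n[:2])/n[2])
E
```

```text
(np.float64(279.44457870561723), np.float64(248.48047115307958))
[[ 0.547 -0.278  0.216]
 [ 0.555 -0.277  0.212]
 [ 0.566 -0.277  0.214]
 [ 0.575 -0.269  0.214]
 [ 0.587 -0.265  0.215]
 [ 0.579 -0.25   0.213]
 [ 0.576 -0.242  0.215]
 [ 0.565 -0.229  0.214]
 [ 0.556 -0.229  0.212]
 [ 0.428 -0.281  0.22 ]
 [ 0.438 -0.305  0.219]
 [ 0.431 -0.296  0.217]]
[0.0296824  0.01655466 0.99942228] slope along axis deg -1.8988306537500297 [ 0.0007 -0.0023 -0.0001  0.0002  0.001  -0.0002  0.0019  0.     -0.0018
  0.0016  0.0003 -0.0014]
z at hole 0.21414800065817544 z at grip 0.21746329917980167
```

```bash
cat >> plan.py <<'E'
root=np.array([.6608,.2193,.1955]); psi=np.radians(10)
def tool(th,ps):  # th: plate elevation angle of hole end above horizontal
    tx=np.array([np.cos(th)*np.cos(ps),np.cos(th)*np.sin(ps),np.sin(th)])
    tz=np.array([np.sin(th)*np.cos(ps),np.sin(th)*np.sin(ps),-np.cos(th)])
    return R.from_matrix(np.c_[tx,np.cross(tz,tx),tz])
def pegpt(s): return root+s*np.array([-np.cos(psi)*.7071,-np.sin(psi)*.7071,.7071])
HOLE=np.array([.100,0,-.052])
def tcp(hole,r): return np.asarray(hole)-r.apply(HOLE)
E
python3 - <<'E'
from plan import *
r=tool(np.pi/4,psi)
A=[.53,-.1,.34]; B=pegpt(.135); print('B hole',B,'tcp',tcp(B,r))
row(tcp(A,tool(np.radians(25),.25)),tool(np.radians(25),.25))
row(tcp(B,r),r)
E
```

```text
B hole [0.56679173 0.20272381 0.2909585 ] tcp [0.53336625 0.19682999 0.18347827]
travel [4.78, -15.87, -8.94] rotation [-0.008, 0.436, 0.036]
travel [20.37, -43.99, -2.23] rotation [-0.044, 0.785, 0.107]
```

Call:
send_rows(
  plan=[
    {"travel": [0.5, -1.5, -2], "rotation": [0, 0.06, 0.01], "fingers": 1},
    {"travel": [1.5, -4.5, -5], "rotation": [0, 0.17, 0.02], "fingers": 1},
    {"travel": [2.6, -8, -7.5], "rotation": [0, 0.27, 0.03], "fingers": 1},
    {"travel": [3.7, -12, -8.6], "rotation": [0, 0.36, 0.035], "fingers": 1},
    {"travel": [5, -16, -9], "rotation": [-0.01, 0.44, 0.04], "fingers": 1},
    {"travel": [7.4, -20, -8.2], "rotation": [-0.015, 0.5, 0.05], "fingers": 1},
    {"travel": [9.8, -24, -7.2], "rotation": [-0.02, 0.56, 0.06], "fingers": 1},
    {"travel": [12.2, -28, -6.1], "rotation": [-0.025, 0.62, 0.07], "fingers": 1},
    {"travel": [14.5, -32, -5.1], "rotation": [-0.03, 0.67, 0.08], "fingers": 1},
    {"travel": [16.7, -36, -4], "rotation": [-0.035, 0.72, 0.09], "fingers": 1},
    {"travel": [18.6, -40, -3], "rotation": [-0.04, 0.76, 0.1], "fingers": 1},
    {"travel": [19.8, -42.8, -2.4], "rotation": [-0.044, 0.785, 0.107], "fingers": 1},
    {"travel": [20.4, -44, -2.2], "rotation": [-0.044, 0.785, 0.107], "fingers": 1},
    {"travel": [20.4, -44, -2.2], "rotation": [-0.044, 0.785, 0.107], "fingers": 1},
    {"travel": [20.4, -44, -2.2], "rotation": [-0.044, 0.785, 0.107], "fingers": 1},
  ],
)

```text
clock: 14.4
position: [0.5321, 0.1956, 0.1865]
tool_rot: [-3.14, -0.778, 0.174]
contact_force: [-0.8, -0.8, -0.6]
width: 0.0545
```

```bash
python3 - <<'E'
from plan import *
apply([20.4,-44,-2.2],[-.044,.785,.107])
print(load()[0],load()[1].as_euler('xyz'))
p,d=bot.get_image('side'); np.savez('pics/s10.npz',p=p,d=d);crop(p,195,75,315,215,5,'pics/s10.png')
p,d=bot.get_image('top'); np.savez('pics/t10.npz',p=p,d=d);crop(p,110,100,240,220,5,'pics/t10.png')
o=bot.observe();print(o['clock'],o['contact_force'],o['position'],o['tool_rot'],o['width'],o['joints'])
B=pegpt(.135);print(proj('side',B),proj('top',B))
E
```

```text
[0.53366321 0.19697511 0.1832    ] [-3.14114886 -0.78583233  0.1739445 ]
14.5 [ 0.68006791 -0.37204897 -1.61210923] [0.53253358 0.19505084 0.18708709] [-3.13960294 -0.7786392   0.17212383] 0.05452810306714085 [ 0.13348964 -0.09671073  2.24189959  0.13375392  0.22009633  1.41272124]
(np.float64(249.94367948835708), np.float64(118.04049435362467)) (np.float64(160.91762527134017), np.float64(170.90074377982037))
```

View pics/s10.png

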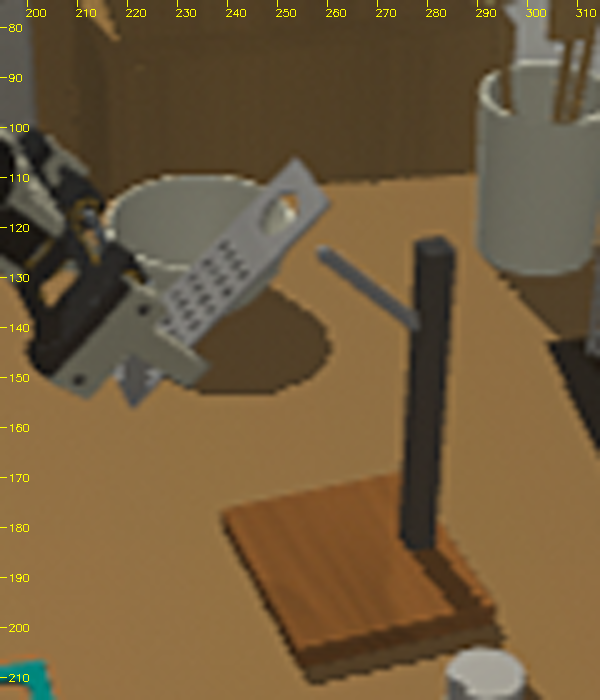

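View pics/t10.png

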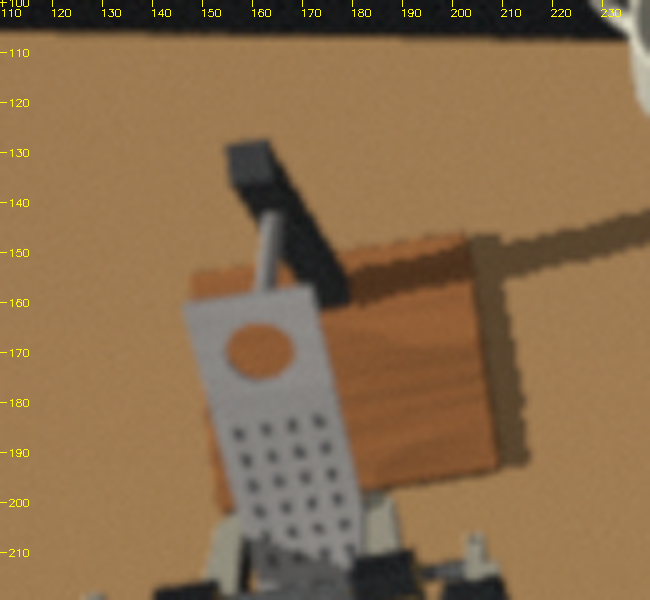

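```bash
python3 - <<'E'
from plan import *
h,g=tri(161.6,169.8,250.8,117.2); print(h,g,'target',pegpt(.135),'predicted from meas', np.array([.5325,.1951,.187])+R.from_euler('xyz',[-3.1396,-.7786,.1721]).apply(HOLE))
# peg axis: root/tip picks
tip=np.array([.5943,.209,.2619]); rt=np.array([.6608,.2193,.1965])
a=(tip-rt)/np.linalg.norm(tip-rt); print('axis',a,np.degrees(np.arctan2(-a[1],-a[0])),np.degrees(np.arcsin(a[2])))
t=(h-rt)@a; print('along',t,'off axis vec',h-rt-t*a)
# redo peg yaw with stand geometry: ray intersection in plane
for n,u,v in (('top',161.4,162.2),('side',258.6,124.8)): print(n, proj(n,rt),proj(n,tip), proj(n,pegpt(.095)),proj(n,pegpt(0)))
E
```

```text
[0.56866789 0.20054751 0.2947739 ] 0.0005737288975241426 target [0.56679173 0.20272381 0.2909585 ] predicted from meas [0.56667664 0.20093539 0.29424694]
axis [-0.70867096 -0.10976407  0.69694858] 8.804422553809827 44.18269795369012
along 0.13584155557712552 off axis vec [ 0.00413485 -0.00384197  0.00359932]
top (np.float64(164.0767753248598), np.float64(142.41146491802436)) (np.float64(161.4106963009284), np.float64(162.0692535188702)) (np.float64(161.95190089835506), np.float64(161.84307035374775)) (np.float64(164.15682366790872), np.float64(142.53344934491668))
side (np.float64(278.1414960370844), np.float64(139.5286222590437)) (np.float64(258.4755081227572), np.float64(124.78319151014756)) (np.float64(258.67590811426845), np.float64(124.78191857258999)) (np.float64(278.12553552393365), np.float64(139.79735104538375))
```

```bash
python3 - <<'E'
import re
t=open('plan.py').read().replace('np.radians(10)','np.radians(9.2)'); open('plan.py','w').write(t)
from plan import *
# commanded at start of next call = what was commanded (unreached?); print for both
r=tool(np.pi/4,np.radians(9.6))
for s in (.112,.08,.05,.038):
    print(s,tcp(pegpt(s),r),r.as_euler('xyz')); row(tcp(pegpt(s)-[.0015,0,0],r),r)
E
```

```text
0.112 [0.54915773 0.20097786 0.16721497] [ 3.14159265 -0.78539816  0.16755161]
travel [-0.11, -0.15, 2.15] rotation [-0.005, -0.0, 0.005]
0.08 [0.57149386 0.20459552 0.14458777] [ 3.14159265 -0.78539816  0.16755161]
travel [-0.11, -0.12, 5.35] rotation [-0.005, -0.0, 0.005]
0.05 [0.59243398 0.20798708 0.12337477] [ 3.14159265 -0.78539816  0.16755161]
travel [-0.11, -0.09, 8.35] rotation [-0.005, -0.0, 0.005]
0.038 [0.60081003 0.20934371 0.11488957] [ 3.14159265 -0.78539816  0.16755161]
travel [-0.11, -0.08, 9.55] rotation [-0.005, -0.0, 0.005]
```

Call:
send_rows(
  plan=[
    {"travel": [-0.1, -0.1, 1], "rotation": [-0.005, 0, 0.005], "fingers": 1},
    {"travel": [-0.1, -0.1, 2.1], "rotation": [-0.005, 0, 0.005], "fingers": 1},
    {"travel": [-0.1, -0.1, 2.1], "rotation": [-0.005, 0, 0.005], "fingers": 1},
    {"travel": [-0.1, -0.1, 2.1], "rotation": [-0.005, 0, 0.005], "fingers": 1},
  ],
)

```text
clock: 15.0
position: [0.5453, 0.198, 0.1806]
tool_rot: [-3.138, -0.764, 0.166]
contact_force: [0.8, -0.2, -1.8]
width: 0.0547
```

```bash
python3 - <<'E'
from plan import *
apply([-.1,-.1,2.1],[-.005,0,.005])
print(load()[0],load()[1].as_euler('xyz'))
p,d=bot.get_image('side'); crop(p,195,75,315,215,5,'pics/s11.png')
p,d=bot.get_image('top'); crop(p,110,100,240,220,5,'pics/t11.png')
o=bot.observe();print(o['clock'],o['contact_force'],o['position'],o['tool_rot'],o['width'],o['joints'])
h=o['position']+R.from_euler('xyz',o['tool_rot']).apply(HOLE); print(h,pegpt(.112),proj('side',h),proj('top',h))
E
```

```text
[0.54742359 0.20041787 0.16765011] [-3.14114453 -0.7858301   0.16687037]
15.1 [ 0.12895333  0.0384748  -2.61714539] [0.54520442 0.19821963 0.18076843] [-3.13811919 -0.76476287  0.16658517] 0.05466949250817223 [ 0.14225213 -0.05635656  2.21423794  0.09320457  0.2200822   1.46226715]
[0.58088576 0.20403606 0.28752521] [0.58262355 0.20663818 0.2746952 ] (np.float64(254.5329806738606), np.float64(118.4837664169805)) (np.float64(160.98826132218488), np.float64(165.0392598955099))
```

View pics/s11.png

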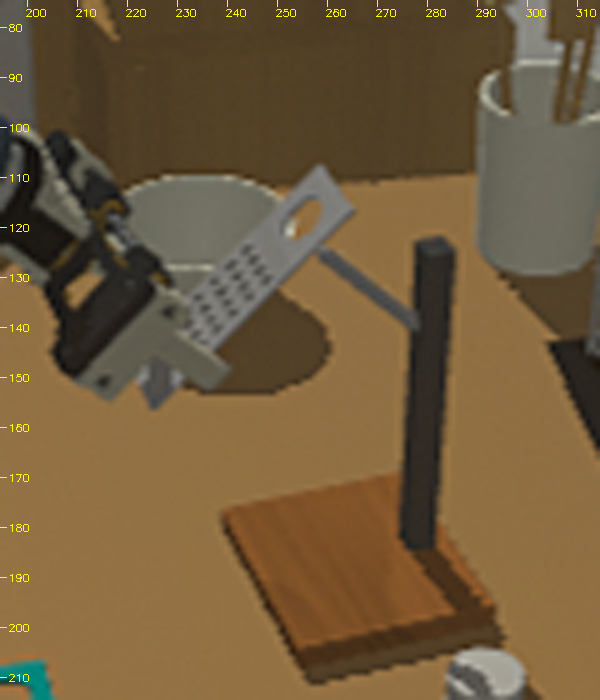

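View pics/t11.png

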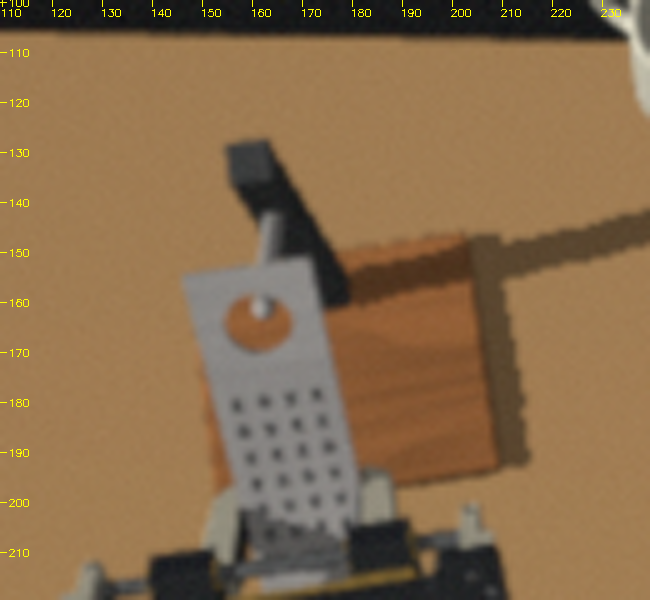

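```bash
cat > kin.py <<'E'
from plan import *
from scipy.optimize import least_squares
D=[([.933175,.259320,1.536048,0,1.347972,-.202803],[.23132,.49835,.18494],[-3.13987,-.0003257,2.70678]),
([-.508432,.567460,1.321805,0,1.260394,.774220],[.63888,-.22920,.08207],[-3.13582,.00564,.28816]),
([.13348964,-.09671073,2.24189959,.13375392,.22009633,1.41272124],[.53253358,.19505084,.18708709],[-3.1396,-.77864,.17212]),
([.14225213,-.05635656,2.21423794,.09320457,.2200822,1.46226715],[.54520442,.19821963,.18076843],[-3.13812,-.76476,.16659])]
def fk(q,P):
    d1,a1,L1,e,L2,L3=P[:6]
    A=R.from_rotvec([0,0,q[0]]); p=A.apply([a1,0,d1]); 
    A=A*R.from_rotvec([0,q[1],0]); p=p+A.apply([0,0,L1])
    A=A*R.from_rotvec([0,q[2],0]); p=p+A.apply([e,0,L2])
    A=A*R.from_rotvec([0,0,q[3]])*R.from_rotvec([0,q[4],0])*R.from_rotvec([0,0,q[5]+1.5708])
    return p+A.apply([0,0,L3]),A
if __name__=='__main__':
    for q,p,r in D: print((fk(q,[0]*6)[1].inv()*R.from_euler('xyz',r)).magnitude())
    o=bot.observe(); print(o['joints'],o['position'])
    f=lambda P:np.concatenate([(fk(q,P)[0]-p)*1e3 for q,p,r in D]+[np.array([P[1],P[3]])*3,[(P[0]-.25)*1,(P[5]-.25)*1]])
    s=least_squares(f,[.25,0,.35,0,.35,.25]); print(s.x,s.fun.round(2))
E
python3 kin.py
```

```text
3.0084410537383506e-05
6.252478808568409e-06
1.276348919343192e-06
8.118542484125627e-06
[ 0.14225213 -0.05635656  2.21423794  0.09320457  0.2200822   1.46226715] [0.54520442 0.19821963 0.18076843]
[ 0.97842474 -0.46797483  0.66266981  0.45761878  0.9697577   0.74846446] [  92.6   -61.12   23.45  -62.47  -92.03  -31.53   18.34  -99.09    7.03
   13.5  -102.84    1.05   -1.4     1.37    0.73    0.5 ]
```

```bash
python3 - <<'E'
import re
t=open('kin.py').read()
t=t.replace("d1,a1,L1,e,L2,L3=P[:6]","d1,a1,L1,e,L2,L3,b=P[:7]").replace("[a1,0,d1]","[a1,b,d1]").replace("[.25,0,.35,0,.35,.25]","[.15,0,.4,0,.4,.25,.11]").replace("(P[0]-.25)*1,(P[5]-.25)*1","(P[0]-.15)*1,(P[5]-.25)*1")
open('kin.py','w').write(t)
E
python3 kin.py
```

```text
Traceback (most recent call last):
  File "kin.py", line 15, in <module>
    for q,p,r in D: print((fk(q,[0]*6)[1].inv()*R.from_euler('xyz',r)).magnitude())
                           ~~^^^^^^^^^
  File "kin.py", line 8, in fk
    d1,a1,L1,e,L2,L3,b=P[:7]
    ^^^^^^^^^^^^^^^^^^
ValueError: not enough values to unpack (expected 7, got 6)
```

```bash
sed -i 's/\[0\]\*6/[0]*7/' kin.py; python3 kin.py
```

```text
3.0084410537383506e-05
6.252478808568409e-06
1.276348919343192e-06
8.118542484125627e-06
[ 0.14225213 -0.05635656  2.21423794  0.09320457  0.2200822   1.46226715] [0.54520442 0.19821963 0.18076843]
[2.21535005e-01 9.30632569e-05 5.34380857e-01 6.01127639e-02
 4.25784704e-01 3.99691430e-01 1.10799711e-01] [-0.01  0.   -0.    0.   -0.01  0.   -0.   -0.   -0.    0.   -0.   -0.
  0.    0.18  0.07  0.15]
```

```bash
cat > ik.py <<'E'
from kin import *
P=[2.21535005e-01,9.30632569e-05,5.34380857e-01,6.01127639e-02,4.25784704e-01,3.99691430e-01,1.10799711e-01]
lo=np.array([-3.14,-.91,.19,-1.22,.22,-3.12]);hi=np.array([3.14,2.08,2.58,4.36,2.71,3.12])
def ik(pt,rt,q0):
    f=lambda q:np.r_[(fk(q,P)[0]-pt)*10,(fk(q,P)[1].inv()*rt).as_rotvec()]
    s=least_squares(f,np.clip(q0,lo+.01,hi-.01),bounds=(lo,hi)); return s.x,np.linalg.norm(s.fun)
q0=[.14,-.05,2.2,.09,.3,1.46]
def ptool(th,ps,ph): # rotate about peg axis by ph
    return R.from_rotvec(ph*np.array([-np.cos(psi)*.7071,-np.sin(psi)*.7071,.7071]))*tool(th,ps)
if __name__=='__main__':
  for s in(.12,.08,.05,.035):
    for th in (45,35,25,15,5):
        r=tool(np.radians(th),np.radians(9.6)); q,e=ik(tcp(pegpt(s),r),r,q0); print(s,th,q.round(2),round(e,4), end=' | ')
        q,e=ik(tcp(pegpt(s),r),r,[.14,-.05,2.2,3.14,.3,-1.5]); print(q.round(2),round(e,4))
  print('phi')
  for s in(.12,.05,.035):
    for ph in (-60,-40,-20,20,40,60):
        r=ptool(np.radians(45),psi,np.radians(ph)); q,e=ik(tcp(pegpt(s),r),r,q0); print(s,ph,q.round(2),round(e,4))
E
python3 ik.py
```

```text
0.12 45 [ 0.15 -0.04  2.21  0.08  0.22  1.48] 0.0344 | [ 0.3   0.02  2.32  4.36  0.22 -2.7 ] 0.1526
0.12 35 [ 0.15 -0.06  2.1   0.02  0.49  1.55] 0.0 | [ 0.31 -0.03  2.35  4.36  0.22 -2.71] 0.3151
0.12 25 [ 0.16 -0.03  1.95  0.01  0.78  1.56] 0.0 | [ 0.31 -0.07  2.38  4.36  0.22 -2.71] 0.5002
0.12 15 [0.16 0.03 1.79 0.   1.05 1.56] 0.0 | [ 0.32 -0.12  2.41  4.36  0.22 -2.72] 0.6951
0.12 5 [0.16 0.12 1.63 0.   1.31 1.56] 0.0 | [ 0.32 -0.16  2.43  4.36  0.22 -2.73] 0.8966
0.08 45 [0.14 0.06 2.16 0.11 0.22 1.45] 0.0817 | [ 0.26  0.12  2.3   3.93  0.22 -2.29] 0.1326
0.08 35 [0.16 0.04 2.09 0.02 0.4  1.54] 0.0 | [ 0.3   0.08  2.29  4.36  0.22 -2.71] 0.2745
0.08 25 [0.16 0.06 1.94 0.01 0.71 1.56] 0.0 | [ 0.31  0.03  2.33  4.36  0.22 -2.71] 0.453
0.08 15 [0.16 0.11 1.78 0.   0.99 1.56] 0.0 | [ 0.31 -0.01  2.35  4.36  0.22 -2.72] 0.6432
0.08 5 [0.16 0.19 1.62 0.   1.25 1.56] 0.0 | [ 0.31 -0.06  2.38  4.36  0.22 -2.73] 0.8407
0.05 45 [0.14 0.14 2.11 0.13 0.22 1.43] 0.1124 | [ 0.12  0.17  2.31  2.87  0.22 -1.33] 0.0985
0.05 35 [0.16 0.11 2.08 0.02 0.35 1.54] 0.0 | [ 0.3   0.15  2.25  4.36  0.2
[... 1012 characters left out ...]
.0
0.12 60 [-0.12 -0.07  2.16  0.61  0.34 -0.26] 0.0
0.05 -60 [ 0.34  0.18  2.01 -0.39  0.22  3.12] 0.0533
0.05 -40 [ 0.35  0.18  2.06 -0.72  0.22  3.12] 0.0462
0.05 -20 [ 0.33  0.18  2.11 -1.04  0.22  3.08] 0.0801
0.05 20 [-0.04  0.12  2.24  1.51  0.22 -0.43] 0.0793
0.05 40 [-0.07  0.11  2.18  1.12  0.22 -0.4 ] 0.0413
0.05 60 [-0.08  0.11  2.13  0.91  0.22 -0.55] 0.0047
0.035 -60 [ 0.34  0.21  1.99 -0.39  0.22  3.12] 0.0597
0.035 -40 [ 0.35  0.22  2.04 -0.73  0.22  3.12] 0.0589
0.035 -20 [ 0.33  0.22  2.09 -1.08  0.22  3.12] 0.0889
0.035 20 [-0.01  0.18  2.27  2.17  0.22 -1.07] 0.0766
0.035 40 [-0.08  0.15  2.18  1.32  0.22 -0.61] 0.0496
0.035 60 [-0.08  0.15  2.12  1.    0.22 -0.64] 0.0159
```

```bash
python3 - <<'E'
from ik import *
r=tool(np.radians(35),np.radians(9.4)); 
t=row(tcp(pegpt(.125),r),r); print(tcp(pegpt(.125),r),r.as_euler('xyz'))
# arc check: plate angle th, tool angle tt, hole s
G=np.array([0,0,-.052])
for s,th in ((.045,35),(.04,45),(.035,55),(.032,65),(.03,72)):
  for tt in (35,30,25):
    g=pegpt(s)-.1*tool(np.radians(th),psi).apply([1,0,0]); rr=tool(np.radians(tt),np.radians(9.4)); p=g-rr.apply(G); q,e=ik(p,rr,q0); print(s,th,tt,p.round(3),q.round(2),round(e,4))
E
```

```text
travel [-0.65, -0.05, -2.96] rotation [-0.002, -0.175, 0.002]
[0.52215971 0.19666098 0.18393395] [ 3.14159265 -0.61086524  0.16406095]
0.045 35 35 [0.578 0.206 0.127] [0.16 0.12 2.08 0.01 0.34 1.56] 0.0
0.045 35 30 [0.574 0.205 0.125] [0.16 0.14 2.   0.01 0.48 1.56] 0.0
0.045 35 25 [0.57  0.205 0.123] [0.16 0.16 1.93 0.   0.61 1.56] 0.0
0.04 45 35 [0.593 0.208 0.11 ] [0.16 0.17 2.07 0.01 0.29 1.56] 0.0
0.04 45 30 [0.589 0.208 0.108] [0.16 0.19 1.99 0.01 0.44 1.56] 0.0
0.04 45 25 [0.585 0.207 0.106] [0.16 0.21 1.92 0.   0.58 1.56] 0.0
0.035 55 35 [0.609 0.211 0.096] [0.16 0.22 2.05 0.01 0.26 1.56] 0.0
0.035 55 30 [0.605 0.21  0.093] [0.16 0.24 1.97 0.01 0.41 1.56] 0.0
0.035 55 25 [0.601 0.21  0.091] [0.16 0.26 1.9  0.   0.55 1.56] 0.0
0.032 65 35 [0.626 0.214 0.085] [0.16 0.27 2.02 0.01 0.24 1.55] 0.0
0.032 65 30 [0.622 0.213 0.082] [0.16 0.28 1.95 0.01 0.39 1.56] 0.0
0.032 65 25 [0.618 0.213 0.08 ] [0.16 0.3  1.87 0.   0.54 1.56] 0.0
0.03 72 35 [0.639 0.216 0.079] [0.16 0.3  2.   0.01 0.24 1.55] 0.0
0.03 72 30 [0.635 0.215 0.077] [0.16 0.31 1.92 0.01 0.39 1.56] 0.0
0.03 72 25 [0.631 0.215 0.074] [0.16 0.33 1.85 0.   0.53 1.56] 0.0
```

Call:
send_rows(
  plan=[
    {"travel": [-0.2, 0, -1.5], "rotation": [0, -0.06, 0], "fingers": 1},
    {"travel": [-0.6, -0.05, -3], "rotation": [0, -0.175, 0], "fingers": 1},
    {"travel": [-0.6, -0.05, -3], "rotation": [0, -0.175, 0], "fingers": 1},
    {"travel": [-0.6, -0.05, -3], "rotation": [0, -0.175, 0], "fingers": 1},
  ],
)

```text
clock: 15.6
position: [0.5203, 0.1947, 0.1976]
tool_rot: [-3.138, -0.591, 0.168]
contact_force: [0.1, 0.2, -2.0]
width: 0.0544
```

```bash
python3 - <<'E'
from ik import *
apply([-.6,-.05,-3],[0,-.175,0])
print('file',load()[0],load()[1].as_euler('xyz'))
p,d=bot.get_image('side'); crop(p,195,75,315,215,5,'pics/s12.png')
p,d=bot.get_image('top'); crop(p,110,100,240,220,5,'pics/t12.png')
o=bot.observe();print(o['clock'],o['contact_force'],o['position'],o['tool_rot'],o['width'],o['joints'])
h=o['position']+R.from_euler('xyz',o['tool_rot']).apply(HOLE); print(h,pegpt(.125),proj('side',h),proj('top',h))
E
```

```text
file [0.52223315 0.19666829 0.18460983] [-3.141206   -0.61083012  0.16696562]
15.7 [-0.3289654  -0.18316851 -1.44062451] [0.51952007 0.19454673 0.19669628] [-3.13846536 -0.5888921   0.16762823] 0.05443283158764645 [ 0.1461385  -0.08666295  2.06746162  0.02781775  0.57224057  1.52953694]
[0.57305939 0.20344152 0.29548102] [0.57354949 0.2051685  0.2838875 ] (np.float64(252.00753929873352), np.float64(116.41757756698833)) (np.float64(160.32751948983312), np.float64(167.61681781294743))
```

View pics/s12.png

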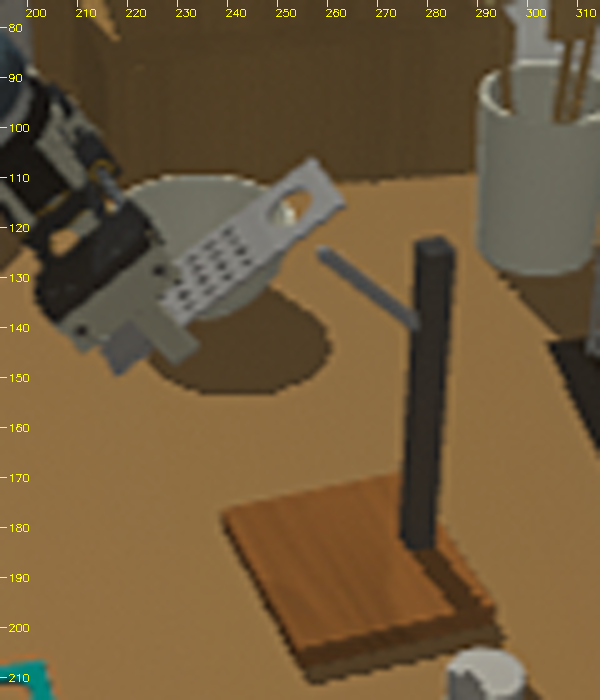

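View pics/t12.png

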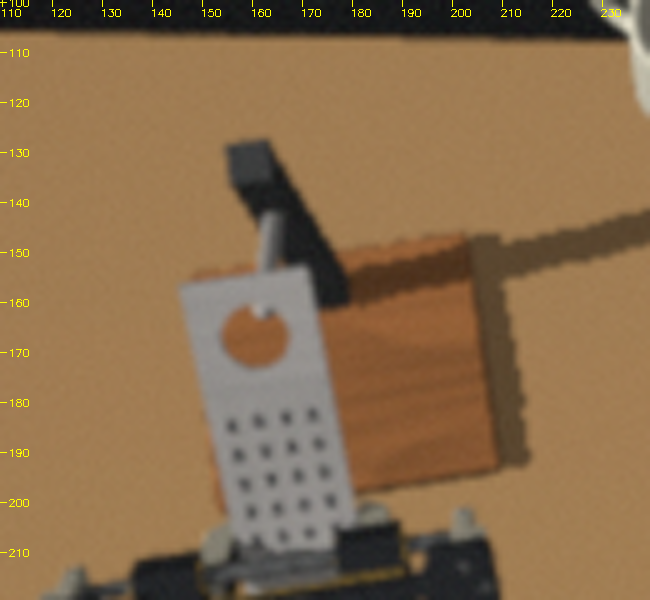

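```bash
python3 - <<'E'
from ik import *
o=bot.observe(); save(o['position'],R.from_euler('xyz',o['tool_rot']))
h,g=tri(161,166.8,252.4,116.2); print(h,g)
r=tool(np.radians(35),np.radians(9.5))
for s in (.125,.105,.08,.06,.045): row(tcp(pegpt(s)-[.0015,0,0],r),r)
E
```

```text
[0.57419825 0.20170463 0.29717474] 0.0005802855539220846
travel [-0.59, -0.18, 1.14] rotation [-0.004, 0.022, 0.001]
travel [-0.2, -0.16, 3.11] rotation [-0.004, 0.022, 0.001]
travel [0.29, -0.14, 5.56] rotation [-0.004, 0.022, 0.001]
travel [0.68, -0.12, 7.52] rotation [-0.004, 0.022, 0.001]
travel [0.98, -0.11, 8.99] rotation [-0.004, 0.022, 0.001]
```

Call:
send_rows(
  plan=[
    {"travel": [-0.7, -0.3, 1.2], "rotation": [-0.004, 0.022, 0], "fingers": 1},
    {"travel": [-0.5, -0.3, 2.2], "rotation": [-0.004, 0.022, 0], "fingers": 1},
    {"travel": [-0.3, -0.3, 3.2], "rotation": [-0.004, 0.022, 0], "fingers": 1},
    {"travel": [-0.1, -0.3, 4.2], "rotation": [-0.004, 0.022, 0], "fingers": 1},
    {"travel": [0, -0.3, 4.7], "rotation": [-0.004, 0.022, 0], "fingers": 1},
    {"travel": [0, -0.3, 4.7], "rotation": [-0.004, 0.022, 0], "fingers": 1},
    {"travel": [0, -0.3, 4.7], "rotation": [-0.004, 0.022, 0], "fingers": 1},
  ],
)

```text
clock: 16.58
position: [0.5458, 0.202, 0.1594]
tool_rot: [3.141, -0.612, 0.167]
contact_force: [0.0, 0.7, -2.0]
width: 0.0544
```

```bash
python3 - <<'E'
from ik import *
apply([0,-.3,4.7],[-.004,.022,0])
print('file',load()[0],load()[1].as_euler('xyz'))
p,d=bot.get_image('side'); crop(p,195,75,315,215,5,'pics/s13.png')
p,d=bot.get_image('top'); crop(p,110,100,240,220,5,'pics/t13.png')
o=bot.observe();print(o['clock'],o['contact_force'],o['position'],o['tool_rot'],o['width'],o['joints'])
h=o['position']+R.from_euler('xyz',o['tool_rot']).apply(HOLE); print(h,pegpt(.089),proj('side',h),proj('top',h))
E
```

```text
file [0.54472952 0.20200429 0.15762112] [ 3.14073688 -0.61089207  0.16759796]
16.675 [-0.69496548 -0.80791822 -1.81877042] [0.54584774 0.20209456 0.15965881] [ 3.14059823 -0.6125118   0.16752955] 0.054314396519135756 [0.16122114 0.01123265 2.09573908 0.00642538 0.42212107 1.55977335]
[0.59703676 0.21080381 0.25969797] [0.59867764 0.20923837 0.2584319 ] (np.float64(259.2394592954941), np.float64(125.04246664517392)) (np.float64(160.87873982573376), np.float64(161.1373343498526))
```

View pics/s13.png

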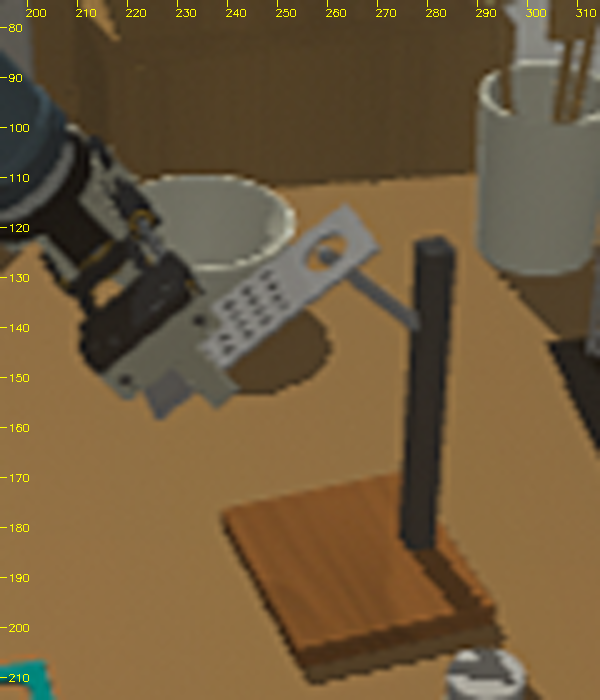

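View pics/t13.png

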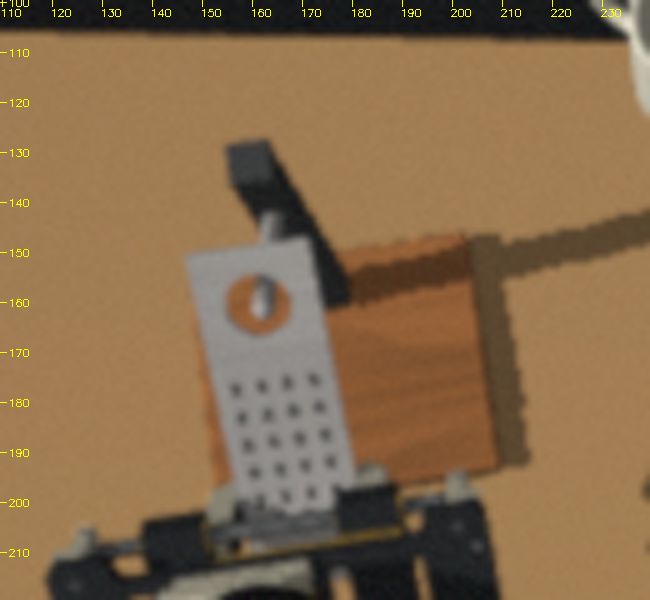

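Call:
send_rows(
  plan=[
    {"travel": [0.2, 0.15, 0.8], "rotation": [0, 0, 0], "fingers": 1},
    {"travel": [0.4, 0.2, 1.8], "rotation": [0, 0, 0], "fingers": 1},
    {"travel": [0.6, 0.2, 2.8], "rotation": [0, 0, 0], "fingers": 1},
    {"travel": [0.8, 0.2, 3.7], "rotation": [0, 0, 0], "fingers": 1},
    {"travel": [0.9, 0.2, 4.3], "rotation": [0, 0, 0], "fingers": 1},
    {"travel": [0.9, 0.2, 4.3], "rotation": [0, 0, 0], "fingers": 1},
    {"travel": [0.9, 0.2, 4.3], "rotation": [0, 0, 0], "fingers": 1},
  ],
)

```text
clock: 17.55
position: [0.5777, 0.2054, 0.1293]
tool_rot: [3.141, -0.612, 0.168]
contact_force: [-0.2, 0.9, -1.3]
width: 0.0549
```

```bash
python3 - <<'E'
from ik import *
apply([.9,.2,4.3],[0,0,0])
print('file',load()[0],load()[1].as_euler('xyz'))
p,d=bot.get_image('side'); crop(p,195,75,315,215,5,'pics/s14.png')
p,d=bot.get_image('top'); crop(p,110,100,240,220,5,'pics/t14.png')
o=bot.observe();print(o['clock'],o['contact_force'],o['position'],o['tool_rot'],o['width'],o['joints'])
h=o['position']+R.from_euler('xyz',o['tool_rot']).apply(HOLE); print(h,pegpt(.045),proj('side',h),proj('top',h))
E
```

```text
file [0.57665638 0.20534009 0.12756204] [ 3.14073688 -0.61089207  0.16759796]
17.65 [ 0.72428312  0.2989968  -0.8591254 ] [0.57773069 0.20544271 0.12957121] [ 3.14056218 -0.61235513  0.16762543] 0.05483806181897512 [0.15634264 0.11394943 2.07519611 0.0163503  0.34015446 1.54614995]
[0.62893401 0.21416134 0.22960224] [0.62938982 0.21421266 0.2273195 ] (np.float64(268.9637682946672), np.float64(132.16590837534847)) (np.float64(162.78551908986395), np.float64(151.26591721967154))
```

View pics/s14.png

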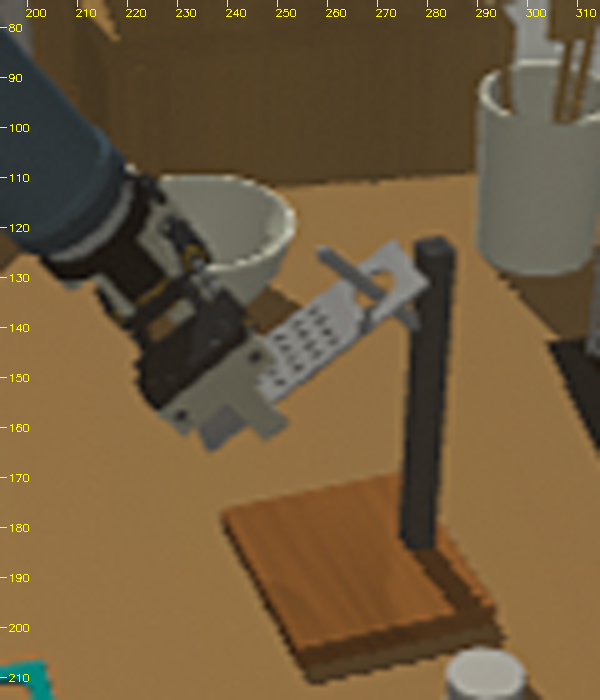

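View pics/t14.png

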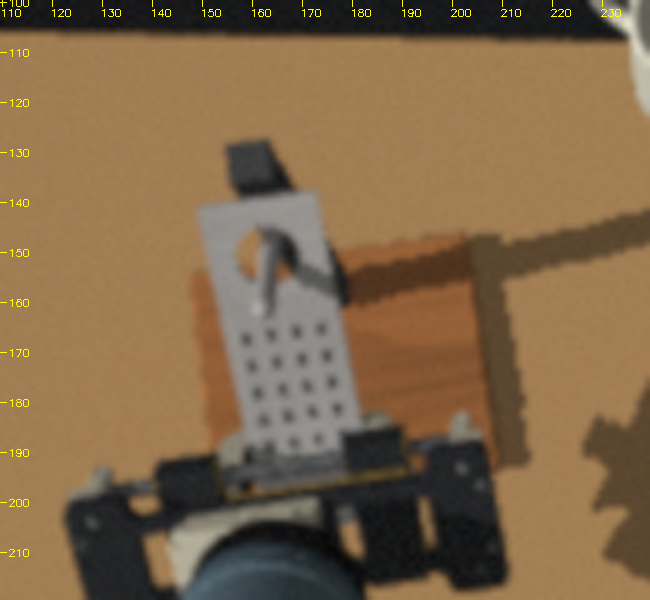

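```bash
python3 - <<'E'
from ik import *
o=bot.observe(); save(o['position'],R.from_euler('xyz',o['tool_rot']))
G=np.array([0,0,-.052])
for s,th,tt in ((.045,40,34),(.043,45,33),(.041,50,32),(.038,55,32),(.036,60,32),(.034,65,32)):
    g=pegpt(s)-.1*tool(np.radians(th),psi).apply([1,0,0]); rr=tool(np.radians(tt),np.radians(9.5)); p=g-rr.apply(G); q,e=ik(p,rr,q0); print(s,th,tt,q[4].round(2),round(e,4),end=' ');row(p,rr)
E
```

```text
0.045 40 34 0.35 0.0 travel [-0.16, -0.05, 1.07] rotation [-0.0, -0.019, 0.001]
0.043 45 33 0.36 0.0 travel [-0.1, -0.05, 2.13] rotation [0.0, -0.036, 0.001]
0.041 50 32 0.37 0.0 travel [0.03, -0.04, 3.17] rotation [0.0, -0.054, 0.001]
0.038 55 32 0.36 0.0 travel [0.34, -0.04, 4.3] rotation [0.0, -0.054, 0.001]
0.036 60 32 0.35 0.0 travel [0.71, -0.03, 5.3] rotation [0.0, -0.054, 0.001]
0.034 65 32 0.34 0.0 travel [1.15, -0.03, 6.28] rotation [0.0, -0.054, 0.001]
```

Call:
send_rows(
  newtons=15,
  plan=[
    {"travel": [0, 0, 0], "rotation": [0, 0, 0], "fingers": 1},
    {"travel": [-0.1, 0, 0.6], "rotation": [0, -0.01, 0], "fingers": 1},
    {"travel": [-0.15, 0, 1.1], "rotation": [0, -0.02, 0], "fingers": 1},
    {"travel": [-0.15, 0, 1.6], "rotation": [0, -0.03, 0], "fingers": 1},
    {"travel": [-0.1, 0, 2.1], "rotation": [0, -0.035, 0], "fingers": 1},
    {"travel": [0, 0, 2.7], "rotation": [0, -0.045, 0], "fingers": 1},
    {"travel": [0.05, 0, 3.2], "rotation": [0, -0.055, 0], "fingers": 1},
    {"travel": [0.05, 0, 3.2], "rotation": [0, -0.055, 0], "fingers": 1},
  ],
)

```text
clock: 18.65
position: [0.5968, 0.2085, 0.1032]
tool_rot: [3.141, -0.557, 0.167]
contact_force: [-1.6, -0.7, -2.9]
width: 0.0554
```

```bash
python3 - <<'E'
from ik import *
apply([.05,0,3.2],[0,-.055,0])
print('file',load()[0],load()[1].as_euler('xyz'))
p,d=bot.get_image('side'); crop(p,195,75,315,215,5,'pics/s15.png')
o=bot.observe();print(o['clock'],o['contact_force'],o['position'],o['tool_rot'],o['width'],o['joints'])
E
```

```text
file [0.59627527 0.20854726 0.10367313] [ 3.14059904 -0.55735515  0.16755868]
18.7 [-1.2401226  -0.52012478 -1.31289345] [0.59665825 0.20851738 0.10334955] [ 3.14064715 -0.55708261  0.16733442] 0.05573795604345495 [0.15713528 0.19826514 2.01362996 0.01221394 0.3726554  1.55076355]
```

View pics/s15.png

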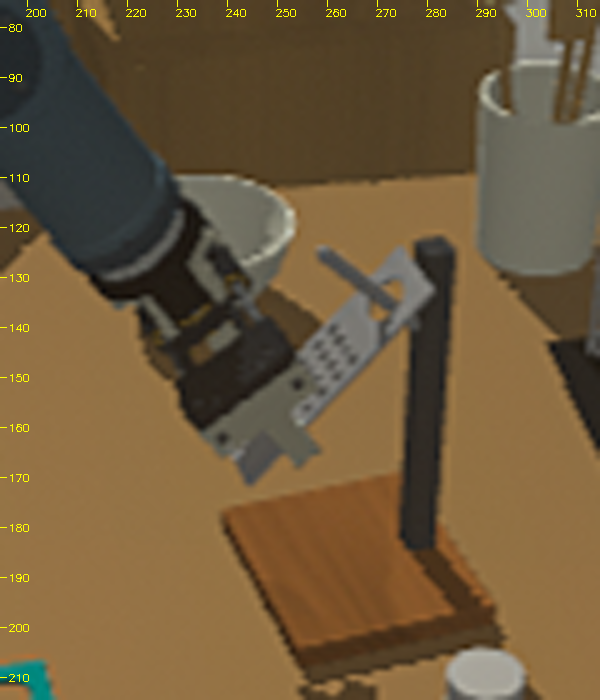

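Call:
send_rows(
  newtons=12,
  plan=[
    {"travel": [0.2, 0, 0.6], "rotation": [0, 0, 0], "fingers": 1},
    {"travel": [0.35, 0, 1.1], "rotation": [0, 0, 0], "fingers": 1},
    {"travel": [0.55, 0, 1.6], "rotation": [0, 0, 0], "fingers": 1},
    {"travel": [0.75, 0, 2.1], "rotation": [0, 0, 0], "fingers": 1},
    {"travel": [1, 0, 2.6], "rotation": [0, 0, 0], "fingers": 1},
    {"travel": [1.2, 0, 3], "rotation": [0, 0, 0], "fingers": 1},
    {"travel": [1.2, 0, 3], "rotation": [0, 0, 0], "fingers": 1},
  ],
)

```text
clock: 19.58
position: [0.6222, 0.2128, 0.084]
tool_rot: [3.141, -0.557, 0.167]
contact_force: [-0.5, -0.9, -1.2]
width: 0.0556
```

```bash
python3 - <<'E'
from ik import *
apply([1.2,0,3],[0,0,0])
print('file',load()[0],load()[1].as_euler('xyz'))
p,d=bot.get_image('side'); crop(p,195,75,315,215,5,'pics/s16.png')
p,d=bot.get_image('top'); crop(p,110,100,240,220,5,'pics/t16.png')
o=bot.observe();print(o['clock'],o['contact_force'],o['position'],o['tool_rot'],o['width'],o['joints'])
E
```

```text
file [0.62196756 0.21286274 0.08456076] [ 3.14059904 -0.55735515  0.16755868]
19.675 [-0.16770774  0.40986919 -0.91499244] [0.62195773 0.21277633 0.08417861] [ 3.14063973 -0.55678608  0.16736586] 0.05552775351459174 [0.1576961  0.26853581 1.97810757 0.01252971 0.33820091 1.55076706]
```

View pics/s16.png

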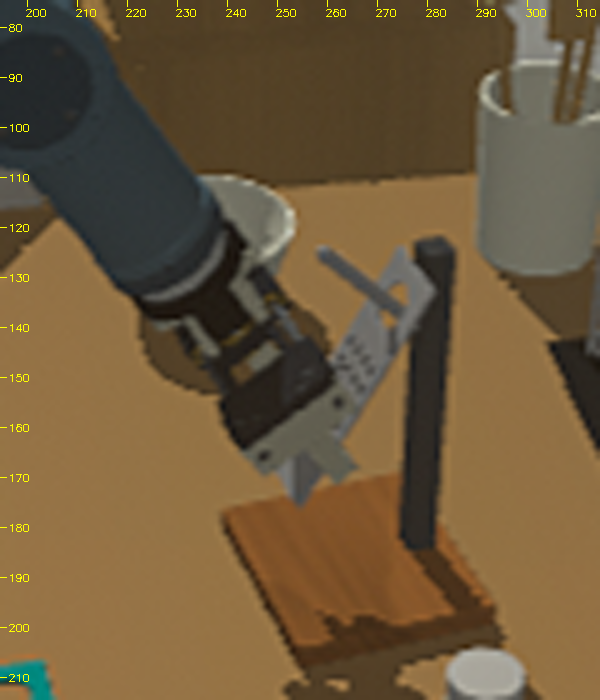

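View pics/t16.png

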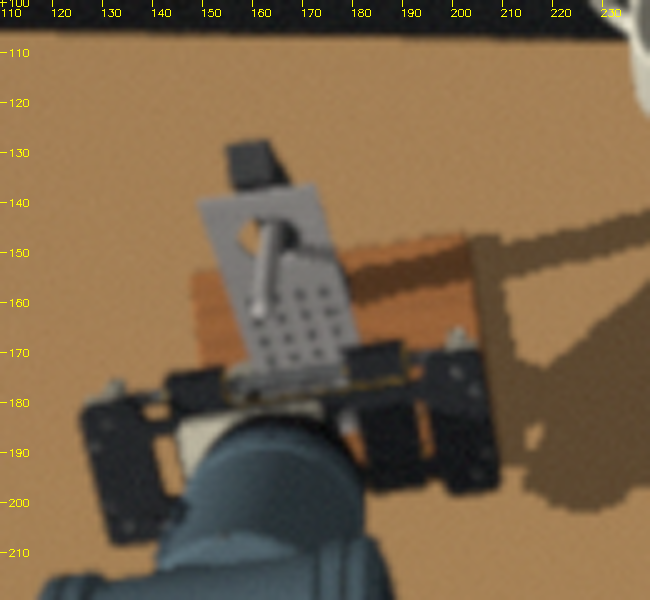

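Call:
send_rows(
  plan=[
    {"travel": [0, 0, 0], "rotation": [0, 0, 0], "fingers": -0.35},
    {"travel": [0, 0, 0], "rotation": [0, 0, 0], "fingers": -0.5},
    {"travel": [0, 0, 0], "rotation": [0, 0, 0], "fingers": -1},
    {"travel": [0, 0, 0], "rotation": [0, 0, 0], "fingers": -1},
    {"travel": [0, 0, 0], "rotation": [0, 0, 0], "fingers": -1},
    {"travel": [0, 0, 0], "rotation": [0, 0, 0], "fingers": -1},
    {"travel": [0, 0, 0], "rotation": [0, 0, 0], "fingers": -1},
    {"travel": [0, 0, 0], "rotation": [0, 0, 0], "fingers": -1},
  ],
)

```text
clock: 20.68
position: [0.622, 0.2128, 0.0842]
tool_rot: [3.141, -0.557, 0.167]
contact_force: [0.2, -0.2, 0.0]
width: 0.0931
```

```bash
python3 - <<'E'
from ik import *
p,d=bot.get_image('side'); crop(p,195,75,315,215,5,'pics/s17.png')
p,d=bot.get_image('top'); crop(p,110,100,240,220,5,'pics/t17.png')
o=bot.observe();print(o['clock'],o['contact_force'],o['position'],o['width'])
E
```

```text
20.775 [-0.74944542  0.88091922 -0.31123585] [0.62198788 0.21279593 0.08421918] 0.09317714540219699
```

View pics/s17.png

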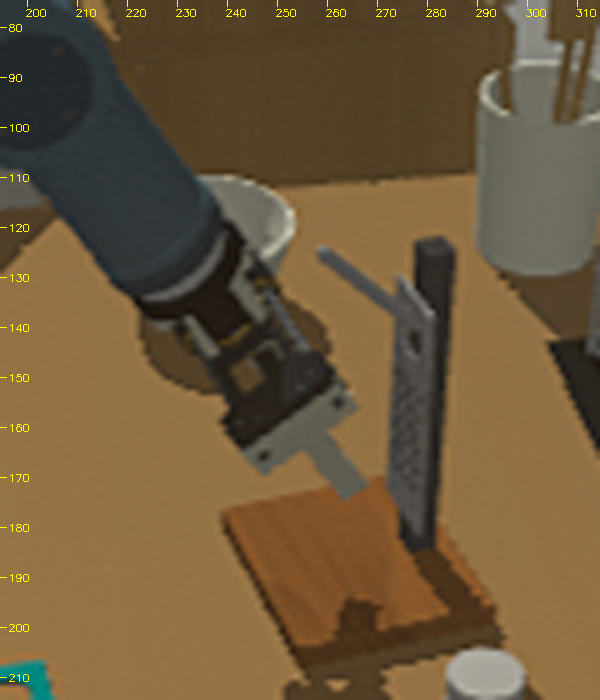

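View pics/t17.png

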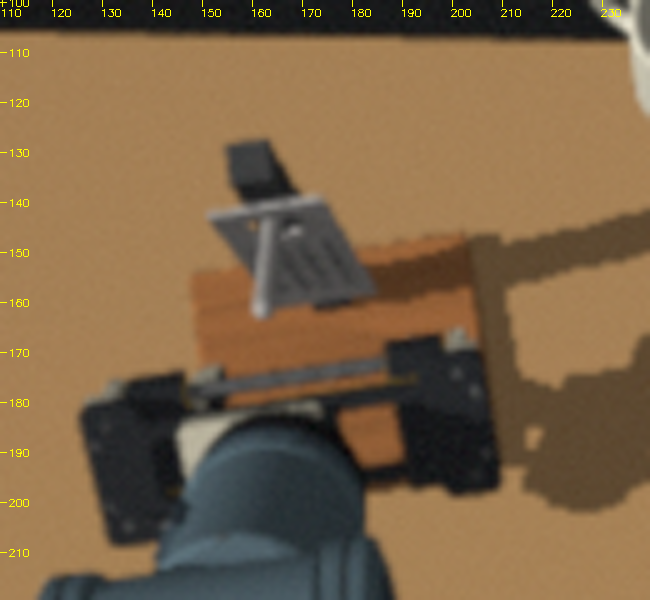

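Call:
send_rows(
  plan=[
    {"travel": [-0.5, 0, -2], "rotation": [0, 0, 0], "fingers": -1},
    {"travel": [-1, 0, -5], "rotation": [0, 0, 0], "fingers": -1},
    {"travel": [-2, 0, -9], "rotation": [0, 0, 0], "fingers": -1},
    {"travel": [-3, 0, -13], "rotation": [0, 0, 0], "fingers": -1},
    {"travel": [-5, 0, -16], "rotation": [0, 0, 0], "fingers": -1},
    {"travel": [-6, 0, -18], "rotation": [0, 0, 0], "fingers": -1},
    {"travel": [-6, 0, -18], "rotation": [0, 0, 0], "fingers": -1},
    {"travel": [-6, 0, -18], "rotation": [0, 0, 0], "fingers": -1},
    {"travel": [-6, 0, -18], "rotation": [0, 0, 0], "fingers": -1},
    {"travel": [-6, 0, -18], "rotation": [0, 0, 0], "fingers": -1},
  ],
)

```text
clock: 22.02
position: [0.4782, 0.1886, 0.2046]
tool_rot: [3.141, -0.556, 0.167]
contact_force: [-0.1, -0.0, -0.6]
width: 0.0932
```

```bash
python3 - <<'E'
from ik import *
p,d=bot.get_image('side'); cv2.imwrite('pics/s18f.png',p[:,:,::-1]); crop(p,220,110,320,210,6,'pics/s18.png')
p2,d=bot.get_image('top'); cv2.imwrite('pics/t18f.png',p2[:,:,::-1])
p3,d=bot.get_image('side'); print(np.abs(p3[115:195,262:295].astype(int)-p[115:195,262:295]).max())
for n,im,f0 in (('side',p,'pics/side0.npz'),('top',p2,'pics/top0.npz')):
    a=np.load(f0)['p']; D=np.abs(a.astype(int)-im).max(2)
    for nm,(x0,y0,x1,y1) in {'side':{'spice':(294,216,312,244),'salt':(282,204,300,236),'mug':(324,193,352,232)},'top':{'spice':(277,140,296,162),'salt':(240,147,262,173),'mug':(226,88,266,128)}}[n].items(): print(n,nm,(D[y0:y1,x0:x1]>40).mean())
o=bot.observe();print(o['clock'],o['contact_force'],o['position'],o['width'])
E
```

```text
5
side spice 0.0
side salt 0.0
side mug 0.0
top spice 0.0
top salt 0.0017482517482517483
top mug 0.0
22.175 [-0.2294915   0.17006612  0.38465249] [0.47800624 0.1886061  0.2048422 ] 0.09287265480095352
```

View pics/s18.png

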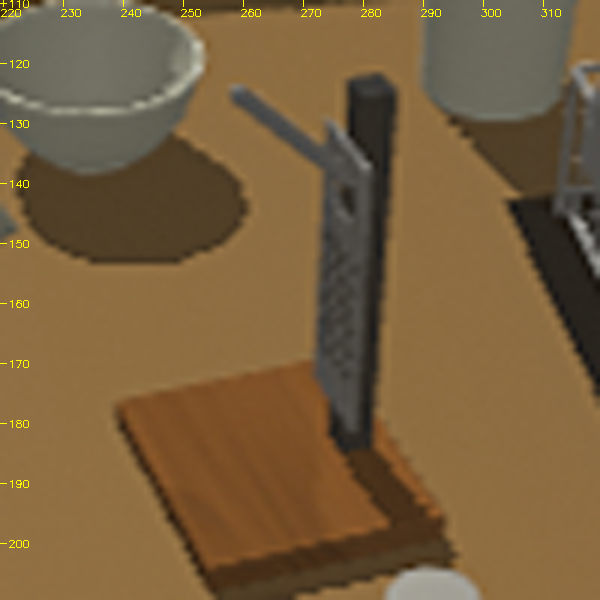

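View pics/t18f.png

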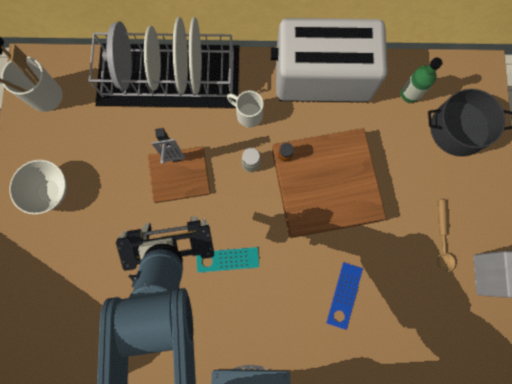

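View pics/s18f.png

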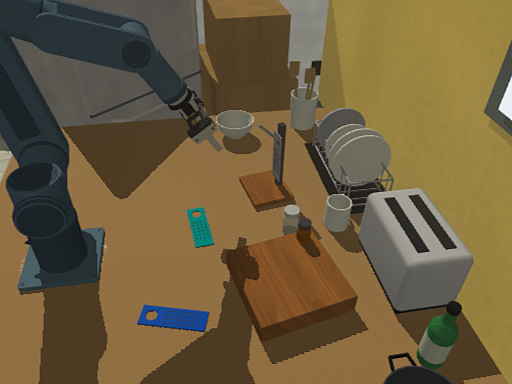

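The grater hangs on the peg against the post, at about (277,165) in the side view. Two consecutive pictures show no movement, the arm is clear, and the jars and mug haven't moved. I'm handing in.

```bash
python3 -c "
from cell import bot
print(bot.finish_job())"
```

```text
the job is handed in; nothing more can be done
None
```

The steel grater is hanging by its hole on the stand's peg, against the post, and I handed the job in at about 22 s. No verdict was reported.

**What I did:**
- **Slide:** I dragged the grater along the block with closed fingertips at about 4–8 N until its plain end overhung by 67 mm.
- **Pick-up:** I pinched it there across its long sides and lifted it. It stayed level within 2° in the grip.
- **Hanging:** I threaded the hole down the peg and swung the plate nearly upright while still gripping it. Then I let go and backed away.

**Last checks:**
- Two side pictures 0.1 s apart showed the grater still.
- The measured force on the tool was near zero, and the arm was clear of everything.
- The two jars and the mug matched their places in the first pictures from both cameras.

**What disagreed:**
- **Fingertip height:** the real fingertips sat about 33 mm behind the reported TCP. Both cameras and the first touch on the grater agreed on this, so I corrected for it.
- **Threading angle:** the planned 45° approach ran joint 5 into its lower limit, so I threaded at 35° instead.

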